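# Make up two mounting kits, left-hand and right-hand

### The arm

A 6-joint arm with a two-finger parallel gripper is mounted at the origin on the work surface. World frame = base frame: x ahead of the robot, y to its left, z up, the work surface at z = 0. Lengths are in m, angles in rad, forces in N, time in s.
With the tool pointing down it reaches from about 0.425 to 0.925 m from the base axis. Payload 12.5 kg.
Tool frame: the origin (TCP) lies at the very end of the fingers, on their centre line; the grasp point (between the pads) lies 19 mm behind it; z points along the fingers, y is the line along which they close (so a half turn about z gives the same grasp; the last joint's range is limited). The gripper opens to 85 mm and grips with 20 to 120 N. Pads are 22 mm wide; open, the fingers measure 114 mm over their backs; the gripper's body (76 mm by 85 mm) begins 54 mm behind the grasp point. The pads swing forward as they close: fully open they stand 13 mm farther back than shut.
Start: joints at [-1.237, 0.491, 1.559, -0, 1.092, -0.106], TCP at [0.266, -0.566, 0.231] pointing down, gripper open.
Joint ranges: [-3.1, 3.1], [-0.84, 2.19], [0.05, 2.79], [-1.13, 4.28], [0.06, 2.93], [-2.69, 2.69]. Speed limits (rad/s): [2.22, 2.22, 2.79, 3.14, 3.14, 3.14].

### API

Orientations are given as [roll, pitch, yaw] about the fixed x, y, z axes, in that order (R = Rz(yaw) Ry(pitch) Rx(roll)).
In Python, from cell import state, capture, finish_job gives the robot as it stands. The module is installed in compiled form; this text tells all that it offers.
- The arm moves only by the tool send_rows, never from a script. Its argument "series" is a list of rows, each an object of numbers: "dx", "dy", "dz": the shift along the tool's x, y, z in units of 40 mm (1.0 is 40 mm); "spin": the turn about the tool's z in units of 90 degrees (1.0 is 90 degrees); "grip": the opening, from -1 (shut) to 1 (fully open). A call has exactly 5 rows; each row shifts and turns the commanded pose from where the row before left it, along the tool's axes as they then stand; what a row does not reach is not made up. A row lasts 1/10 s, in which the tool goes at most 50 mm and 8.59 degrees, less where a joint would pass 70% of its speed; a pose out of reach is approached as far as the arm can. A call with a number of a shift or a turn outside -1 to 1 is refused whole. A call with a gripper value outside its range is refused whole. The fingers move at their own pace and stop on an object; "squeeze" is the grip in N (left out, the last holds). Time passes only in rows, so rows that do not move let the fingers close, or fill a call up. It gives the time, the measured TCP pose, the force, the opening and the grip force at its end, in the units of the state.
- state(): the state, without advancing time (a new reading comes with each control period).
- capture(name): name is "scene" or "side" or "wrist"; returns a dict with "frame" (400x640x3 uint8, red, green, blue), "z_map" (400x640 float32, m along the optical axis (not along the pixel's ray), 0 where there is no reading), "fx", "fy", "cx", "cy" (pixels), "k1" (the pictures are not rectified: a ray, as slopes to the right and down, at radius r is drawn at 1 + k1 r^2 times it, then the intrinsics apply), "origin" and "attitude" of the camera in the world. Camera axes: x right, y up, looking along -z (the intrinsics and any distortion apply to the point x, -y, -z); pixel columns grow to the right and rows downward; lengths in m; the calibration is good to about 2 mm. A picture is of the moment at which its call begins.
- finish_job(): hands the job in; it is judged then, once.
The state is a dict: "t": time; "joints": joint angles; "joint_velocities": joint speeds; "tau": joint torques, N m; "ee_pos": TCP position; "orientation": TCP orientation; "contact_force": force on the tool from outside, world axes, zero at the start; "moment": the same for the moment, N m; "gripper_width": finger opening in m; "gripper_force": force on a finger pad.
Only numpy, scipy, OpenCV 4.12 (cv2) and the standard library are available. Lean on these libraries where they do the work, as an engineer would, in place of code of your own. Each camera call takes 0.05 s, during which the arm holds its last target. There are 200 camera calls.

### The job

Make up the two mounting kits: the oblong tray gets the left-hand bracket in its wider compartment and the hexagon nut and the flanged stub in its narrower one; the round pan gets the right-hand bracket and the plain pipe collar. (A bracket is left-hand if, seen from above and looking along its long arm to the end with the short arm, the short arm points left.) Set everything down as it lies on the bench now, flat on the floor of its container and nothing on top of anything else, without dropping it, and leave the hammer, the copper dome and the grinding disc where they are.

Things in the scene. Friction and masses are not known exactly. Their poses are not given: they have to be found in the camera images.
- bracket_left: Left-hand dark steel bracket on its flat L-shaped foot, 300 g. Foot 6 mm thick: long arm x -40..40, y -15..15 mm; short arm at its +x end, x 10..40, out to y = +47 mm. Upright web on the long arm, 10 mm thick (y -5..5), x -30..30, top 46 mm up: grip it there. Origin: underside below mid-web; x to the end with the short arm, z up. From above, looking along x, the short arm points left (+y).
- bracket_right: Right-hand dark steel bracket on its flat L-shaped foot, 300 g. Foot 6 mm thick: long arm x -40..40, y -15..15 mm; short arm at its +x end, x 10..40, out to y = -47 mm. Upright web on the long arm, 10 mm thick (y -5..5), x -30..30, top 46 mm up: grip it there. Origin: underside below mid-web; x to the end with the short arm, z up. From above, looking along x, the short arm points right (-y).
- nut: large steel hexagon nut lying flat, 46 mm across flats, 24 mm high, through hole about 25 mm, about 200 g. Origin: centre of its underside; z up; two of its flats face +y and -y (the others every 60 degrees).
- collar: plain steel pipe collar standing on end like a ring, outer diameter 56 mm, inner diameter 45 mm, 30 mm high, about 150 g. Origin: centre of its underside; z up along its axis.
- stub: solid steel flanged stub standing upright: round flange 50 mm in diameter and 8 mm thick at the bottom, on it a plain round stub 30 mm in diameter up to 45 mm height, about 200 g. Origin: centre of the flange's underside; z up.
- tray: oblong open steel tray fixed to the bench, outside 258 mm (x) by 150 mm (y), walls 4 mm thick and 22 mm high, floor 4 mm thick. A cross wall of the same height makes two compartments: wider x -125..23 mm, narrower x 27..125 mm, both y -71..71 mm. Origin: centre of its underside; x along its length towards the narrower compartment, z up.
- pan: round open copper pan fixed to the bench, 208 mm outside diameter at the rim, 22 mm high, wall 4 mm, flat floor 4 mm thick and 196 mm in diameter. Origin: centre of its underside; z up.
- dome: bystander, to be left where it lies. Small copper dome, 110 mm in diameter, 75 mm high. Origin: centre of its underside.
- hammer: bystander, to be left where it lies. Hammer lying on the bench, about 280 mm long, handle towards its -x.
- disc: bystander, to be left where it lies. Flat grinding disc, 75 mm in diameter, 13 mm high in all. Origin: centre of its underside.
Not all that is in view belongs to the job. Leave any yellow look-alike of the collar alone.

How it is judged:
By the outcome, as a careful person would: the job done as asked, in the order asked, and still so for the second after the job is handed in, with the robot touching nothing.
It also fails if it takes over 115 s, if anything falls off the work surface, if the arm or the gripper's body presses on something with over 40 N, if the wrist force passes 120 N, or if a joint passes its speed limit or range.

## Working session

There is one attempt and no reset: what is moved stays moved. The work goes in short steps, Python scripts to look and compute and a tool call to move; the robot and the scene stay as the last step left them, time stands still between calls to the robot, and variables do not carry over. Pictures are saved under pics/ and viewed, at most 16 in all, crops included, and the job is handed in when it is done.

Besides the shell and the picture viewer there is one more tool, called after "Request:" as name(argument=value, ...) on one line, values as JSON. send_rows: Moves the arm, as the interface text tells. Shifts and turns lie within -1 to 1; 1 stands for 40 mm of shift or 90 degrees of turn. Its arguments: {"type":"object","properties":{"series":{"type":"array"},"squeeze":{"type":"number"}},"required":["series"]}

```bash
mkdir -p pics; ls; cat > h.py <<'E'
import numpy as np, cv2
from cell import state, capture
def pts(c):
    """world points of every pixel from z_map"""
    v,u=np.mgrid[0:400,0:640].astype(float)
    K=np.array([[c['fx'],0,c['cx']],[0,c['fy'],c['cy']],[0,0,1]])
    s=cv2.undistortPoints(np.stack([u,v],-1).reshape(-1,1,2),K,np.array([c['k1'],0,0,0.])).reshape(400,640,2)
    z=c['z_map'].astype(float)
    P=np.stack([s[...,0]*z,-s[...,1]*z,-z],-1)
    return P@att(c).T+np.array(c['origin']), s
def att(c):
    a=np.array(c['attitude'],float)
    if a.shape==(3,3): return a
    from scipy.spatial.transform import Rotation as R
    return R.from_euler('xyz',a).as_matrix() if a.size==3 else R.from_quat(a).as_matrix()
def onplane(c,u,v,h):
    _,s=pts(c); d=att(c)@np.array([s[v,u,0],-s[v,u,1],-1.]); o=np.array(c['origin'])
    return o+d*(h-o[2])/d[2]
E
python3 - <<'E'
from h import *
for n in("scene","side","wrist"):
    c=capture(n); cv2.imwrite(f"pics/{n}0.png",c['frame'][...,::-1]); np.save(f"{n}0.npy",c,allow_pickle=True)
    P,_=pts(c); print(n,c['origin'],c['attitude'],c['fx'],c['k1'],(c['z_map']==0).mean(), np.median(P[...,2]))
print(state())
E
```

```text
pics
scene [0.86297858 0.3960689  0.77909456] [ 0.60928572 -0.00730083  2.45238605] 409.73287733668525 -0.06259642256446817 0.00414453125 0.0004748142191717819
side [0.48576884 0.73289604 0.78052487] [ 0.77686886  0.00641278 -3.0476463 ] 410.4240170738695 -0.021343725827292413 0.0039609375 -0.0008269634623603306
wrist [ 0.32607841 -0.5378821   0.37473943] [-0.26527902  0.00130815 -1.13067892] 323.9714568333934 0.023229264713923867 0.00408203125 0.0016488272578495389
{'t': 0.15, 'joints': array([-1.23660786e+00,  4.91434047e-01,  1.55931914e+00,  8.33950473e-06,
        1.09174056e+00, -1.05610033e-01]), 'joint_velocities': array([-4.39429753e-04, -1.32923641e-03, -9.98264851e-04, -2.56012915e-04,
       -6.45706817e-04, -4.55744485e-05]), 'tau': array([ 1.39443306e-03, -6.18708158e+01, -2.61690241e+01, -1.15165167e-04,
        3.19105973e-03,  3.92153254e-05]), 'ee_pos': array([ 0.26605635, -0.5653472 ,  0.23085061]), 'orientation': array([-3.14069736e+00, -1.02343550e-04,  4.39794609e-01]), 'contact_force': array([-0.41055259, -0.26731511, -0.06018656]), 'moment': array([-0.0278059 , -0.01085521, -0.02582361]), 'gripper_force': 0.0, 'gripper_width': 0.0856139981934331}
```

View pics/scene0.png

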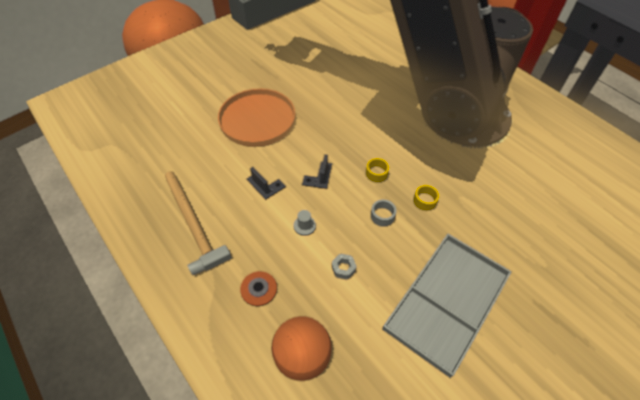

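View pics/side0.png

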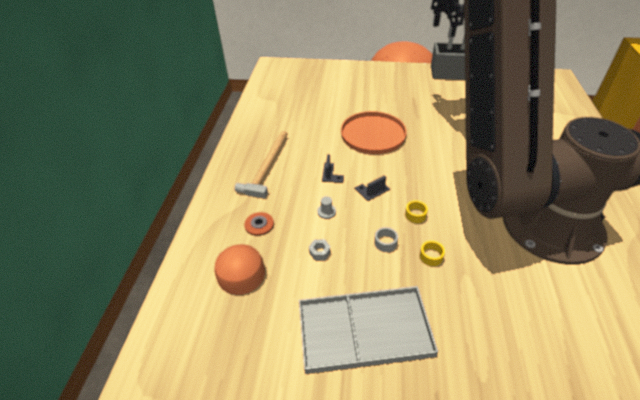

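The scene view shows the pan at (257,117), brackets at (266,182) and (320,173), the stub at (305,222) and the nut at (344,266). The grey collar is at (383,212), with yellow look-alikes at (377,170) and (427,197). The tray is at (447,303), its narrower part lower left. The side view agrees. Next I measure from depth.

```bash
cat > m.py <<'E'
from h import *
boxes={'scene':dict(brA=(266,182,26),brB=(320,173,24),stub=(305,220,20),nut=(344,266,17),collar=(383,212,19)),
 'side':dict(brA=(332,170,20),brB=(373,187,22),stub=(326,206,16),nut=(319,249,15),collar=(386,239,16))}
for n in boxes:
    c=np.load(f"{n}0.npy",allow_pickle=True).item(); P,_=pts(c)
    far=P[(np.abs(P[...,2])<.02)&(P[...,0]>.35)&(P[...,0]<.9)&(np.abs(P[...,1])<.4)]
    A=np.c_[far[:,:2],np.ones(len(far))]; k=np.linalg.lstsq(A,far[:,2],rcond=None)[0]
    r=far[:,2]-A@k; k=np.linalg.lstsq(A[abs(r)<.004],far[abs(r)<.004,2],rcond=None)[0]; print(n,'bench plane',k.round(4),np.std(r[abs(r)<.004]).round(4))
    for o,(u,v,s) in boxes[n].items():
        Q=P[v-s:v+s,u-s:u+s].reshape(-1,3); F=c['frame'][v-s:v+s,u-s:u+s].reshape(-1,3).astype(int)
        h=Q[:,2]-np.c_[Q[:,:2],np.ones(len(Q))]@k
        grey=(F.max(1)-F.min(1))<45
        if o[:2]=='br':
            w=h>.030; m,e=Q[w,:2].mean(0),np.linalg.svd(Q[w,:2]-Q[w,:2].mean(0))[2][0]
            f=grey&(h>.003)&(h<.012); q=(Q[f,:2]-m)@np.c_[e,[-e[1],e[0]]]
            W=(Q[w,:2]-m)@e
            print(o,'web mid',(m+e*(W.min()+W.max())/2).round(4),'len',np.ptp(W).round(3),'deg',np.degrees(np.arctan2(e[1],e[0])).round(1),'foot x',q[:,0].min().round(3),q[:,0].max().round(3),'y',q[:,1].min().round(3),q[:,1].max().round(3),'far-foot mean',q[abs(q[:,1])>.022].mean(0).round(3),'top',np.percentile(h,99).round(3))
        else:
            H=dict(stub=.045,nut=.024,collar=.030)[o]; w=(abs(h-H)<.004)
            (x,y),R=cv2.minEnclosingCircle(Q[w,:2].astype(np.float32))
            print(o,'c',round(x,4),round(y,4),'R',round(R,4),'mean',Q[w,:2].mean(0).round(4),w.sum())
            if o=='nut':
                print('  rect',cv2.minAreaRect(Q[w,:2].astype(np.float32)))
    F=c['frame'].astype(int); h=P[...,2]-(P[...,0]*k[0]+P[...,1]*k[1]+k[2])
    for o,(u,v,s) in (dict(tray=(447,303,75),pan=(257,117,45)) if n=='scene' else dict(tray=(367,328,75),pan=(374,132,38))).items():
        sl=np.s_[max(0,v-s):v+s,u-s:u+s]; Q=P[sl].reshape(-1,3); w=(abs(h[sl].ravel()-.021)<.004)
        q=Q[w,:2].astype(np.float32)
        print(o,cv2.minEnclosingCircle(q) if o=='pan' else cv2.minAreaRect(q),'floor h',np.median(h[sl].ravel()[(h[sl].ravel()>.002)&(h[sl].ravel()<.012)]).round(4))
# montage of enlarged brackets + collar, scene (top) side (bottom)
rows=[]
for n in boxes:
    f=np.load(f"{n}0.npy",allow_pickle=True).item()['frame'][...,::-1]
    rows.append(np.hstack([cv2.resize(f[v-26:v+26,u-26:u+26],(260,260),interpolation=cv2.INTER_CUBIC) for u,v,s in [boxes[n][o] for o in('brA','brB','collar')]]))
cv2.imwrite('pics/crop1.png',np.vstack(rows))
E
python3 m.py
```

```text
scene bench plane [-0.0041  0.0005  0.0037] 0.0017
brA web mid [0.7188 0.1125] len 0.636 deg -116.5 foot x 0.011 0.085 y -0.056 0.028 far-foot mean [ 0.044 -0.033] top 0.047
brB web mid [0.6476 0.1466] len 0.659 deg 49.0 foot x -0.085 -0.006 y -0.049 0.017 far-foot mean [-0.024 -0.035] top 0.046
stub c 0.5773 0.0055 R 0.0152 mean [0.5776 0.006 ] 140
nut c 0.5795 0.1395 R 0.0253 mean [0.58   0.1401] 286
  rect ((0.5794927477836609, 0.1397169679403305), (0.048856571316719055, 0.046721383929252625), 2.286318063735962)
collar c 0.4235 0.0967 R 0.0289 mean [0.4244 0.0971] 155
tray ((0.4639618396759033, 0.3271481394767761), (0.2602976858615875, 0.15104374289512634), 12.265226364135742) floor h 0.0033
pan ((0.46320629119873047, -0.3431808352470398), 0.1052282378077507) floor h 0.004
side bench plane [-0.0052  0.0041  0.0029] 0.0019
brA web mid [0.5402 0.2777] len 0.917 deg 96.7 foot x -0.068 0.012 y -0.015 0.042 far-foot mean [-0.002  0.032] top 0.046
brB web mid [0.4702 0.3168] len 0.833 deg -92.7 foot x 0.005 0.064 y -0.034 0.055 far-foot mean [0.041 0.026] top 0.045
stub c 0.5786 0.008 R 0.0159 mean [0.5774 0.008 ] 82
nut c 0.5796 0.1398 R 0.0263 mean [0.5794 0.1419] 189
  rect ((0.5794406533241272, 0.14131802320480347), (0.0448451042175293, 0.049878042191267014), 39.690757751464844)
collar c 0.4242 0.0981 R 0.0283 mean [0.4247 0.0989] 111
tray ((0.4470103979110718, 0.28184449672698975), (0.3189450800418854, 0.27113956212997437), 4.5509185791015625) floor h 0.0032
pan ((0.46486708521842957, -0.3432524800300598), 0.10660417377948761) floor h 0.0039
```

View pics/crop1.png

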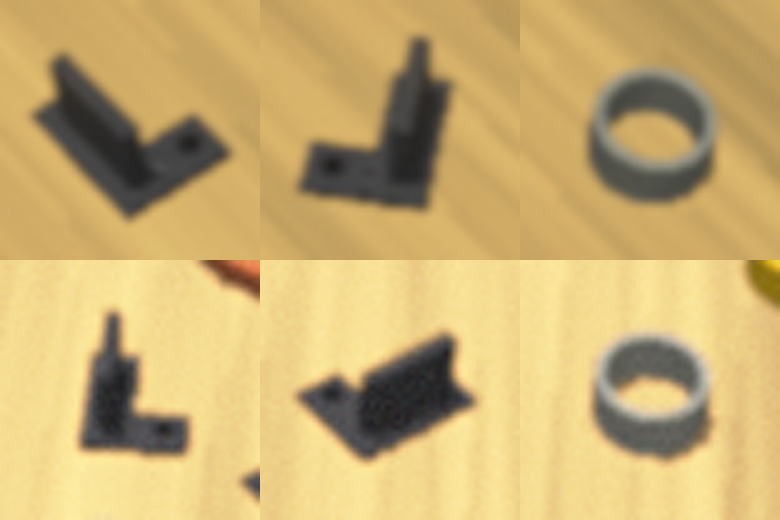

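Crop: bracket A (scene 266,182; side 332,170) runs down to its corner with the short arm to image right. Seen along the long arm that is left, so A is bracket_left. Bracket B (scene 320,173; side 373,187) has its short arm to the right of that heading, so B is bracket_right. Of three rings, (383,212) is the plain grey one and the other two are yellow, so (383,212) is the collar. I'll redo the brackets with invalid depth removed.

```bash
cat > m2.py <<'E'
from h import *
exec(open('m.py').read().split('for n in boxes:')[0].split('import *')[1])
for n in boxes:
    c=np.load(f"{n}0.npy",allow_pickle=True).item(); P,_=pts(c); F=c['frame'].astype(int); P[c['z_map']==0]=9
    for o in('brA','brB'):
        u,v,s=boxes[n][o]; s+=6; Q=P[v-s:v+s,u-s:u+s].reshape(-1,3); f=F[v-s:v+s,u-s:u+s].reshape(-1,3)
        dark=f.max(1)<100; Q=Q[dark&(Q[:,2]<.06)]; h=Q[:,2]
        w=h>.042; a=cv2.fitLine(Q[w,:2].astype(np.float32),cv2.DIST_HUBER,0,.01,.01).ravel(); e=a[:2]; m=a[2:]
        W=(Q[w,:2]-m)@e; mid=m+e*(W.min()+W.max())/2
        q=(Q[h<.012,:2]-mid)@np.c_[e,[-e[1],e[0]]]
        print(n,o,'mid',mid.round(4),'len',np.ptp(W).round(3),'deg',np.degrees(np.arctan2(e[1],e[0])).round(1),w.sum(),'short-arm mean',q[abs(q[:,1])>.024].mean(0).round(3), 'foot', q.min(0).round(3),q.max(0).round(3))
    u,v,s=dict(scene=(447,303,78),side=(367,328,80))[n]; sl=np.s_[max(0,v-s):v+s,u-s:u+s]; Q=P[sl][:,:,:]; f=F[sl]
    q=Q[(abs(Q[...,2]-.021)<.005)&((f.max(-1)-f.min(-1))<40)]; q=q[q[:,1]>.2]
    r=cv2.minAreaRect(q[:,:2].astype(np.float32)); print(n,'tray',r)
    t=np.radians(12.3);d=(q[:,:2]-r[0])@np.array([[np.cos(t)],[np.sin(t)]]); hh=np.histogram(d[(abs(((q[:,:2]-r[0])@np.array([-np.sin(t),np.cos(t)])))<.055)],bins=np.arange(-.135,.14,.01)); print(hh[0], 'bins from -.135')
    u,v,s=boxes[n]['nut']; Q=P[v-s:v+s,u-s:u+s].reshape(-1,3); q=Q[(abs(Q[:,2]-.024)<.005),:2]; d=q-[.5795,.1397]
    # hexagon support: width over angles
    ws=[(np.ptp(d@[np.cos(a),np.sin(a)])+np.ptp(d@[np.cos(a+np.pi/3),np.sin(a+np.pi/3)])+np.ptp(d@[np.cos(a+2*np.pi/3),np.sin(a+2*np.pi/3)]))/3 for a in np.radians(range(60))]
    print('nut flat-normal deg mod60',np.argmin(ws),min(ws),max(ws))
E
python3 m2.py
```

```text
scene brA mid [ 0.5912 -0.1456] len 0.055 deg -88.6 76 short-arm mean [-0.025 -0.035] foot [-0.039 -0.045] [0.039 0.011]
scene brB mid [ 0.4526 -0.0767] len 0.055 deg 37.3 72 short-arm mean [ 0.025 -0.033] foot [-0.041 -0.043] [0.038 0.014]
scene tray ((0.46434134244918823, 0.326826274394989), (0.2596728503704071, 0.14874957501888275), 12.536782264709473)
[ 98  43   0   0   0   0   0   0   0   0   0   0   0   0   0  63 123   0
   0   0   0   0   0   0   0   5 189] bins from -.135
nut flat-normal deg mod60 36 0.046784650742280505 0.04979549730782853
side brA mid [ 0.5887 -0.1403] len 0.054 deg 88.1 26 short-arm mean [0.022 0.039] foot [-0.04  -0.011] [0.057 0.09 ]
side brB mid [ 0.4517 -0.0735] len 0.057 deg 42.1 42 short-arm mean [ 0.021 -0.035] foot [-0.037 -0.045] [0.036 0.016]
side tray ((0.46377992630004883, 0.3276239037513733), (0.2551548182964325, 0.15052467584609985), 12.522392272949219)
[55 47  0  0  0  0  0  0  0  0  0  0  0  0  0 28 87  0  0  0  0  0  0  0
  0  0 40] bins from -.135
nut flat-normal deg mod60 40 0.04636192935233702 0.05061863557431757
```

```bash
cat > go.py <<'E'
"""go.py x y z yaw_deg : spin total (units), then dx,dy,dz (units) after that spin"""
import sys; from h import *
x,y,z,w=map(float,sys.argv[1:5]); s=state(); p=s['ee_pos']; y0=np.degrees(s['orientation'][2])
d=np.array([x,y,z])-p
def show(a,l): a=np.radians(a); print(l,'dx',round((d[0]*np.cos(a)+d[1]*np.sin(a))/.04,2),'dy',round((d[0]*np.sin(a)-d[1]*np.cos(a))/.04,2),'dz',round(-d[2]/.04,2))
print('t',round(s['t'],2),'pos',p.round(4),'yaw',round(y0,1),'w',round(s['gripper_width'],4),'F',s['contact_force'].round(1),'gf',round(s['gripper_force'],1))
print('spin',round(-((w-y0+180)%360-180)/90,2)); show(w,'after spin:'); show(y0,'no spin:')
E
python3 - <<'E'
from h import *
c=np.load("scene0.npy",allow_pickle=True).item()
for n,u,v,h in(('dec1',377,163,.03),('dec2',427,191,.03),('dome',302,345,.04),('disc',259,289,.01),('hamhead',209,262,.02)): print(n,onplane(c,u,v,h).round(3))
E
python3 go.py .59 -.143 .15 90
```

```text
dec1 [ 0.341 -0.009  0.03 ]
dec2 [0.31  0.124 0.03 ]
dome [0.749 0.219 0.04 ]
disc [0.742 0.069 0.01 ]
hamhead [ 0.79  -0.041  0.02 ]
t 0.15 pos [ 0.2661 -0.5653  0.2309] yaw 25.2 w 0.0856 F [-0.4 -0.3 -0.1] gf 0.0
spin -0.72
after spin: dx 10.56 dy 8.1 dz 2.02
no spin: dx 11.82 dy -6.11 dz 2.02
```

Request:
send_rows(series=[{"dx": 0.79,"dy": -0.41,"dz": 0.13,"grip": 1},{"dx": 0.79,"dy": -0.41,"dz": 0.13,"grip": 1},{"dx": 0.79,"dy": -0.41,"dz": 0.13,"grip": 1},{"dx": 0.79,"dy": -0.41,"dz": 0.13,"grip": 1},{"dx": 0.79,"dy": -0.41,"dz": 0.13,"grip": 1}], squeeze=50)

```text
validation failed for argument at $.se...
```

Request:
send_rows(series=[{"dx": 0.79,"dy": -0.41,"dz": 0.13,"grip": 1},{"dx": 0.79,"dy": -0.41,"dz": 0.13,"grip": 1},{"dx": 0.79,"dy": -0.41,"dz": 0.13,"grip": 1},{"dx": 0.79,"dy": -0.41,"dz": 0.13,"grip": 1},{"dx": 0.79,"dy": -0.41,"dz": 0.13,"grip": 1}])

```text
validation failed for argument at $.se...
```

Request:
send_rows(series=[{"dx": 0.79,"dy": -0.41,"dz": 0.13,"grip": 1},{"dx": 0.79,"dy": -0.41,"dz": 0.13,"grip": 1},{"dx": 0.79,"dy": -0.41,"dz": 0.13,"grip": 1},{"dx": 0.79,"dy": -0.41,"dz": 0.13,"grip": 1},{"dx": 0.79,"dy": -0.41,"dz": 0.13,"grip": 1}])

```text
validation failed for argument at $.se...
```

Request:
send_rows(series=[{"spin": -0.08,"grip": 1},{"spin": -0.08,"grip": 1},{"spin": -0.08,"grip": 1},{"spin": -0.08,"grip": 1},{"spin": -0.08,"grip": 1}])

```text
validation failed for argument at $.se...
```

Request:
send_rows(series=[{"spin": -0.08,"grip": 1},{"spin": -0.08,"grip": 1},{"spin": -0.08,"grip": 1},{"spin": -0.08,"grip": 1},{"grip": 1}])

```text
validation failed for argument at $.se...
```

```bash
cat > look.py <<'E'
"""look.py NAME yaw : wrist picture; top-down web/part measurement by height band lo hi within radius of x y"""
import sys; from h import *
n,x,y,lo,hi,R=sys.argv[1],*map(float,sys.argv[2:7])
c=capture("wrist"); cv2.imwrite(f"pics/{n}.png",c['frame'][...,::-1]); P,_=pts(c); P[c['z_map']==0]=9
Q=P[(P[...,2]>lo)&(P[...,2]<hi)&(np.hypot(P[...,0]-x,P[...,1]-y)<R)]
q=Q[:,:2].astype(np.float32); b=P[np.hypot(P[...,0]-x,P[...,1]-y)<.12]
print('n',len(q),'z med',np.median(Q[:,2]).round(4),'rect',cv2.minAreaRect(q),'circ',cv2.minEnclosingCircle(q),'bench z',np.median(b[abs(b[:,2])<.006,2]).round(4))
E
python3 look.py w1 .59 -.143 .040 .055 .05; python3 go.py .59 -.143 .15 90
```

```text
n 0 z med nan rect ((0.0, 0.0), (0.0, 0.0), 0.0) circ ((0.0, 0.0), 0.0) bench z nan
t 0.2 pos [ 0.2661 -0.5654  0.231 ] yaw 25.2 w 0.0853 F [-0.8  0.1  0.2] gf 0.0
spin -0.72
after spin: dx 10.56 dy 8.1 dz 2.02
no spin: dx 11.82 dy -6.11 dz 2.02
  return _methods._mean(a, axis=axis, dtype=dtype,
  ret = ret.dtype.type(ret / rcount)
```

View pics/w1.png

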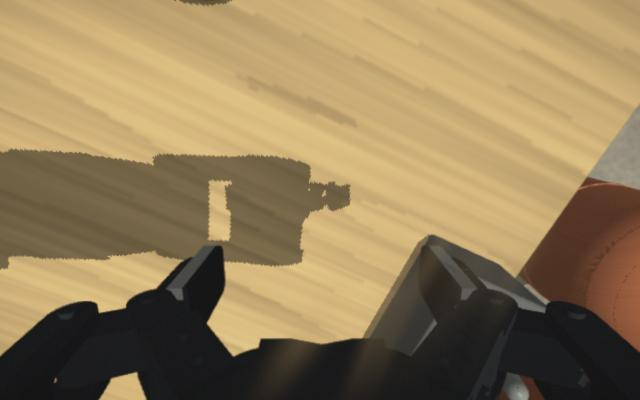

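All five moves were refused by validation, so nothing moved. The picture shows only the fingers at (205,280) and (445,270) over bare bench. I'll try one call with every key given.

Request:
send_rows(series=[{"dx": 0.79,"dy": -0.41,"dz": 0.13,"spin": 0.0,"grip": 1.0},{"dx": 0.79,"dy": -0.41,"dz": 0.13,"spin": 0.0,"grip": 1.0},{"dx": 0.79,"dy": -0.41,"dz": 0.13,"spin": 0.0,"grip": 1.0},{"dx": 0.79,"dy": -0.41,"dz": 0.13,"spin": 0.0,"grip": 1.0},{"dx": 0.79,"dy": -0.41,"dz": 0.13,"spin": 0.0,"grip": 1.0}], squeeze=50)

```text
t: 0.7
ee_pos: [0.3748, -0.4229, 0.2051]
orientation: [-3.142, -0.0, 0.44]
contact_force: [0.4, -0.3, 0.3]
gripper_width: 0.0853
gripper_force: 0.0
```

Request:
send_rows(series=[{"dx": 0.79,"dy": -0.41,"dz": 0.13,"spin": 0,"grip": 1},{"dx": 0.79,"dy": -0.41,"dz": 0.13,"spin": 0,"grip": 1},{"dx": 0.79,"dy": -0.41,"dz": 0.13,"spin": 0,"grip": 1},{"dx": 0.79,"dy": -0.41,"dz": 0.13,"spin": 0,"grip": 1},{"dx": 0.79,"dy": -0.41,"dz": 0.13,"spin": 0,"grip": 1}])

```text
t: 1.2
ee_pos: [0.483, -0.2813, 0.1791]
orientation: [3.142, 0.0, 0.44]
contact_force: [0.1, -0.1, -0.3]
gripper_width: 0.0853
gripper_force: 0.0
```

Request:
send_rows(series=[{"dx": 0.79,"dy": -0.41,"dz": 0.13,"spin": 0,"grip": 1},{"dx": 0.79,"dy": -0.41,"dz": 0.13,"spin": 0,"grip": 1},{"dx": 0.79,"dy": -0.41,"dz": 0.13,"spin": 0,"grip": 1},{"dx": 0.79,"dy": -0.41,"dz": 0.13,"spin": 0,"grip": 1},{"dx": 0.79,"dy": -0.41,"dz": 0.13,"spin": 0,"grip": 1}])

```text
t: 1.7
ee_pos: [0.591, -0.1398, 0.153]
orientation: [-3.142, 0.0, 0.44]
contact_force: [0.5, -0.0, -0.4]
gripper_width: 0.086
gripper_force: 0.0
```

Request:
send_rows(series=[{"dx": 0,"dy": 0,"dz": 0,"spin": -0.08,"grip": 1},{"dx": 0,"dy": 0,"dz": 0,"spin": -0.08,"grip": 1},{"dx": 0,"dy": 0,"dz": 0,"spin": -0.08,"grip": 1},{"dx": 0,"dy": 0,"dz": 0,"spin": -0.08,"grip": 1},{"dx": 0,"dy": 0,"dz": 0,"spin": -0.08,"grip": 1}])

```text
t: 2.2
ee_pos: [0.5902, -0.141, 0.1531]
orientation: [-3.141, 0.0, 1.073]
contact_force: [0.3, -0.4, 0.2]
gripper_width: 0.0854
gripper_force: 0.0
```

Request:
send_rows(series=[{"dx": 0,"dy": 0,"dz": 0,"spin": -0.08,"grip": 1},{"dx": 0,"dy": 0,"dz": 0,"spin": -0.08,"grip": 1},{"dx": 0,"dy": 0,"dz": 0,"spin": -0.08,"grip": 1},{"dx": 0,"dy": 0,"dz": 0,"spin": -0.08,"grip": 1},{"dx": 0,"dy": 0,"dz": 0,"spin": 0,"grip": 1}])

```text
t: 2.7
ee_pos: [0.5902, -0.1411, 0.1532]
orientation: [-3.141, 0.0, 1.573]
contact_force: [0.1, 0.1, 0.4]
gripper_width: 0.0852
gripper_force: 0.0
```

```bash
python3 look.py w1 .59 -.143 .040 .055 .05; python3 go.py .59 -.143 .15 90
```

```text
n 893 z med 0.0472 rect ((0.5875253677368164, -0.148520827293396), (0.009484686888754368, 0.06054488569498062), 0.205491304397583) circ ((0.5878368020057678, -0.14850014448165894), 0.030518537387251854) bench z 0.0013
t 2.75 pos [ 0.5902 -0.1411  0.1532] yaw 89.8 w 0.0856 F [0.7 0.3 0.5] gf 0.0
spin -0.0
after spin: dx -0.05 dy -0.01 dz 0.08
no spin: dx -0.05 dy -0.01 dz 0.08
```

View pics/w1.png

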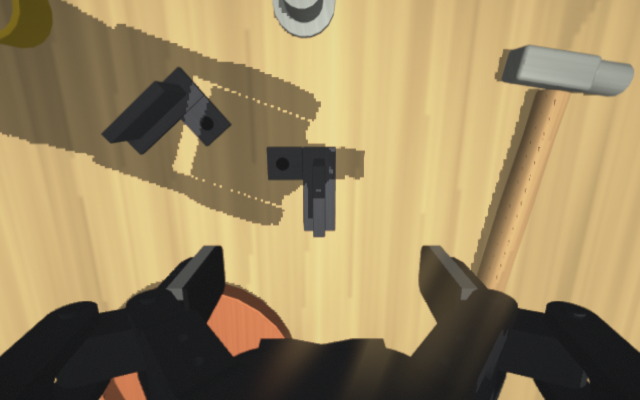

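Wrist view: the left-hand bracket's web stands at (318,190), midway between the fingers (222 and 420), with its short-arm hole at (282,163). The wrist puts mid-web at (0.588,-0.147) with yaw 90°. Descending now.

Request:
send_rows(series=[{"dx": -0.12,"dy": -0.05,"dz": 0.9,"spin": 0,"grip": 1},{"dx": 0,"dy": 0,"dz": 0.9,"spin": 0,"grip": 1},{"dx": 0,"dy": 0,"dz": 0.8,"spin": 0,"grip": 1},{"dx": 0,"dy": 0,"dz": 0.6,"spin": 0,"grip": 1},{"dx": 0,"dy": 0,"dz": 0.25,"spin": 0,"grip": 1}])

```text
t: 3.25
ee_pos: [0.5874, -0.1457, 0.0131]
orientation: [-3.139, -0.001, 1.567]
contact_force: [-0.5, -0.5, 0.1]
gripper_width: 0.0855
gripper_force: 0.0
```

Request:
send_rows(series=[{"dx": 0,"dy": 0,"dz": 0,"spin": 0,"grip": -1},{"dx": 0,"dy": 0,"dz": 0,"spin": 0,"grip": -1},{"dx": 0,"dy": 0,"dz": 0,"spin": 0,"grip": -1},{"dx": 0,"dy": 0,"dz": 0,"spin": 0,"grip": -1},{"dx": 0,"dy": 0,"dz": 0,"spin": 0,"grip": -1}])

```text
t: 3.75
ee_pos: [0.5886, -0.146, 0.0161]
orientation: [3.14, 0.0, 1.571]
contact_force: [0.3, -0.2, 0.2]
gripper_width: 0.0127
gripper_force: 0.0
```

Request:
send_rows(series=[{"dx": 0,"dy": 0,"dz": 0,"spin": 0,"grip": -1},{"dx": 0,"dy": 0,"dz": 0,"spin": 0,"grip": -1},{"dx": 0,"dy": 0,"dz": 0,"spin": 0,"grip": -1},{"dx": 0,"dy": 0,"dz": 0,"spin": 0,"grip": -1},{"dx": 0,"dy": 0,"dz": 0,"spin": 0,"grip": -1}])

```text
t: 4.25
ee_pos: [0.5886, -0.146, 0.0161]
orientation: [3.141, 0.0, 1.571]
contact_force: [-0.3, 0.0, 6.6]
gripper_width: 0.0094
gripper_force: 49.9
```

Request:
send_rows(series=[{"dx": 0,"dy": 0,"dz": -0.2,"spin": 0,"grip": -1},{"dx": 0,"dy": 0,"dz": -0.5,"spin": 0,"grip": -1},{"dx": 0,"dy": 0,"dz": -0.8,"spin": -0.07,"grip": -1},{"dx": 0,"dy": 0,"dz": -0.8,"spin": -0.07,"grip": -1},{"dx": 0,"dy": 0,"dz": -0.3,"spin": 0,"grip": -1}])

```text
t: 4.75
ee_pos: [0.5891, -0.1462, 0.1223]
orientation: [3.138, 0.002, 1.792]
contact_force: [0.8, 0.3, -2.4]
gripper_width: 0.0092
gripper_force: 49.0
```

```bash
python3 go.py .43 .3195 .12 102.5
```

```text
t 4.75 pos [ 0.5891 -0.1462  0.1223] yaw 102.7 w 0.0092 F [ 0.8  0.3 -2.4] gf 49.0
spin 0.0
after spin: dx 12.23 dy -1.36 dz 0.06
no spin: dx 12.23 dy -1.32 dz 0.06
```

Request:
send_rows(series=[{"dx": 0.4,"dy": -0.05,"dz": 0,"spin": 0,"grip": -1},{"dx": 0.8,"dy": -0.09,"dz": 0,"spin": 0,"grip": -1},{"dx": 0.9,"dy": -0.1,"dz": 0,"spin": 0,"grip": -1},{"dx": 0.9,"dy": -0.1,"dz": 0,"spin": 0,"grip": -1},{"dx": 0.9,"dy": -0.1,"dz": 0,"spin": 0,"grip": -1}])

```text
t: 5.25
ee_pos: [0.5352, 0.0044, 0.1178]
orientation: [-3.139, -0.001, 1.787]
contact_force: [0.3, 0.0, -2.1]
gripper_width: 0.0093
gripper_force: 48.9
```

Request:
send_rows(series=[{"dx": 0.9,"dy": -0.1,"dz": 0,"spin": 0,"grip": -1},{"dx": 0.9,"dy": -0.1,"dz": 0,"spin": 0,"grip": -1},{"dx": 0.9,"dy": -0.1,"dz": 0,"spin": 0,"grip": -1},{"dx": 0.9,"dy": -0.1,"dz": 0,"spin": 0,"grip": -1},{"dx": 0.9,"dy": -0.1,"dz": 0,"spin": 0,"grip": -1}])

```text
t: 5.75
ee_pos: [0.4762, 0.1753, 0.1179]
orientation: [-3.139, 0.0, 1.788]
contact_force: [0.6, 0.4, -2.0]
gripper_width: 0.0092
gripper_force: 48.9
```

Request:
send_rows(series=[{"dx": 0.9,"dy": -0.1,"dz": 0,"spin": 0,"grip": -1},{"dx": 0.9,"dy": -0.1,"dz": 0,"spin": 0,"grip": -1},{"dx": 0.8,"dy": -0.09,"dz": 0,"spin": 0,"grip": -1},{"dx": 0.8,"dy": -0.09,"dz": 0,"spin": 0,"grip": -1},{"dx": 0.43,"dy": -0.05,"dz": 0,"spin": 0,"grip": -1}])

```text
t: 6.25
ee_pos: [0.4257, 0.3214, 0.1178]
orientation: [-3.139, 0.001, 1.789]
contact_force: [0.4, 0.7, -2.4]
gripper_width: 0.0093
gripper_force: 48.9
```

```bash
python3 - <<'E'
from h import *
c=capture("wrist"); cv2.imwrite("pics/w2.png",c['frame'][...,::-1])
E
python3 go.py .43 .3195 .021 102.5
```

```text
t 6.3 pos [0.4253 0.3225 0.1178] yaw 102.6 w 0.0094 F [-1.8  1.3 -1.9] gf 48.9
spin 0.0
after spin: dx -0.1 dy 0.1 dz 2.42
no spin: dx -0.1 dy 0.1 dz 2.42
```

View pics/w2.png

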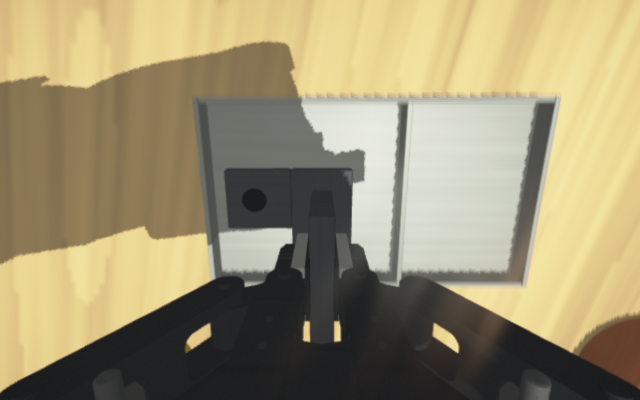

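The bracket hangs level over the wider compartment, aligned with the walls: tray from (200,100) to (555,285), cross wall at column 402. Lowering.

Request:
send_rows(series=[{"dx": -0.1,"dy": 0.1,"dz": 0.6,"spin": 0,"grip": -1},{"dx": 0,"dy": 0,"dz": 0.7,"spin": 0,"grip": -1},{"dx": 0,"dy": 0,"dz": 0.6,"spin": 0,"grip": -1},{"dx": 0,"dy": 0,"dz": 0.3,"spin": 0,"grip": -1},{"dx": 0,"dy": 0,"dz": 0.1,"spin": 0,"grip": -1}])

```text
t: 6.8
ee_pos: [0.4317, 0.316, 0.0256]
orientation: [-3.138, 0.001, 1.789]
contact_force: [1.4, -1.4, -1.5]
gripper_width: 0.0093
gripper_force: 48.8
```

Request:
send_rows(series=[{"dx": 0,"dy": 0,"dz": 0.05,"spin": 0,"grip": -1},{"dx": 0,"dy": 0,"dz": 0.03,"spin": 0,"grip": -1},{"dx": 0,"dy": 0,"dz": 0.02,"spin": 0,"grip": -1},{"dx": 0,"dy": 0,"dz": 0,"spin": 0,"grip": -1},{"dx": 0,"dy": 0,"dz": 0,"spin": 0,"grip": -1}])

```text
t: 7.3
ee_pos: [0.433, 0.3166, 0.0237]
orientation: [3.141, -0.0, 1.791]
contact_force: [0.4, -1.3, -2.4]
gripper_width: 0.0091
gripper_force: 48.8
```

Request:
send_rows(series=[{"dx": 0,"dy": 0,"dz": 0.03,"spin": 0,"grip": -1},{"dx": 0,"dy": 0,"dz": 0.03,"spin": 0,"grip": -1},{"dx": 0,"dy": 0,"dz": 0.02,"spin": 0,"grip": -1},{"dx": 0,"dy": 0,"dz": 0,"spin": 0,"grip": -1},{"dx": 0,"dy": 0,"dz": 0,"spin": 0,"grip": -1}])

```text
t: 7.8
ee_pos: [0.4329, 0.3165, 0.0201]
orientation: [3.142, 0.0, 1.791]
contact_force: [-0.5, 0.5, 0.0]
gripper_width: 0.0092
gripper_force: 49.1
```

Request:
send_rows(series=[{"dx": 0,"dy": 0,"dz": 0,"spin": 0,"grip": -0.2},{"dx": 0,"dy": 0,"dz": 0,"spin": 0,"grip": -0.2},{"dx": 0,"dy": 0,"dz": 0,"spin": 0,"grip": -0.2},{"dx": 0,"dy": 0,"dz": 0,"spin": 0,"grip": -0.2},{"dx": 0,"dy": 0,"dz": -0.2,"spin": 0,"grip": -0.2}])

```text
t: 8.3
ee_pos: [0.4325, 0.3163, 0.0277]
orientation: [-3.14, 0.001, 1.791]
contact_force: [1.0, -0.1, 0.0]
gripper_width: 0.0343
gripper_force: 0.0
```

Request:
send_rows(series=[{"dx": 0,"dy": 0,"dz": -0.5,"spin": 0,"grip": -0.2},{"dx": 0,"dy": 0,"dz": -0.8,"spin": 0,"grip": -0.2},{"dx": 0,"dy": 0,"dz": -0.8,"spin": 0,"grip": 1},{"dx": 0,"dy": 0,"dz": -0.5,"spin": 0,"grip": 1},{"dx": 0,"dy": 0,"dz": 0,"spin": 0,"grip": 1}])

```text
t: 8.8
ee_pos: [0.4338, 0.3171, 0.1352]
orientation: [3.137, -0.001, 1.791]
contact_force: [0.9, 0.2, -0.4]
gripper_width: 0.0758
gripper_force: 0.0
```

```bash
python3 go.py .58 .14 .14 128
```

```text
t 8.8 pos [0.4338 0.3171 0.1352] yaw 102.6 w 0.0758 F [ 0.9  0.2 -0.4] gf 0.0
spin -0.28
after spin: dx -5.74 dy 0.16 dz -0.12
no spin: dx -5.12 dy 2.6 dz -0.12
```

Request:
send_rows(series=[{"dx": -0.5,"dy": 0.26,"dz": 0,"spin": 0,"grip": 1},{"dx": -0.77,"dy": 0.39,"dz": 0,"spin": 0,"grip": 1},{"dx": -0.77,"dy": 0.39,"dz": 0,"spin": 0,"grip": 1},{"dx": -0.77,"dy": 0.39,"dz": 0,"spin": 0,"grip": 1},{"dx": -0.77,"dy": 0.39,"dz": 0,"spin": 0,"grip": 1}])

```text
t: 9.3
ee_pos: [0.5356, 0.1914, 0.1314]
orientation: [-3.141, 0.0, 1.791]
contact_force: [0.7, -0.8, -0.3]
gripper_width: 0.0853
gripper_force: 0.0
```

Request:
send_rows(series=[{"dx": -0.77,"dy": 0.39,"dz": 0,"spin": 0,"grip": 1},{"dx": -0.77,"dy": 0.39,"dz": 0,"spin": 0,"grip": 1},{"dx": 0,"dy": 0,"dz": 0,"spin": -0.09,"grip": 1},{"dx": 0,"dy": 0,"dz": 0,"spin": -0.09,"grip": 1},{"dx": 0,"dy": 0,"dz": 0,"spin": -0.09,"grip": 1}])

```text
t: 9.8
ee_pos: [0.5788, 0.1388, 0.1312]
orientation: [-3.14, -0.001, 2.22]
contact_force: [-0.6, 0.2, -0.1]
gripper_width: 0.0851
gripper_force: 0.0
```

Request:
send_rows(series=[{"dx": 0,"dy": 0,"dz": 0,"spin": 0,"grip": 1},{"dx": 0,"dy": 0,"dz": 0,"spin": 0,"grip": 1},{"dx": 0,"dy": 0,"dz": 0,"spin": 0,"grip": 1},{"dx": 0,"dy": 0,"dz": 0,"spin": 0,"grip": 1},{"dx": 0,"dy": 0,"dz": 0,"spin": 0,"grip": 1}])

```text
t: 10.3
ee_pos: [0.579, 0.1394, 0.1321]
orientation: [3.142, 0.0, 2.214]
contact_force: [-0.3, -0.0, -0.5]
gripper_width: 0.0852
gripper_force: 0.0
```

```bash
python3 look.py w3 .58 .14 .019 .032 .04;  python3 go.py .58 .14 .14 128
```

```text
n 2000 z med 0.0251 rect ((0.5774083733558655, 0.13910485804080963), (0.04535043239593506, 0.0504937469959259), 36.20261764526367) circ ((0.5774936676025391, 0.13915856182575226), 0.02539825066924095) bench z 0.0013
t 10.35 pos [0.579  0.1394 0.1321] yaw 126.9 w 0.0852 F [-0.3  0.3 -0.1] gf 0.0
spin -0.01
after spin: dx -0.0 dy 0.03 dz -0.2
no spin: dx -0.0 dy 0.03 dz -0.2
```

View pics/w3.png

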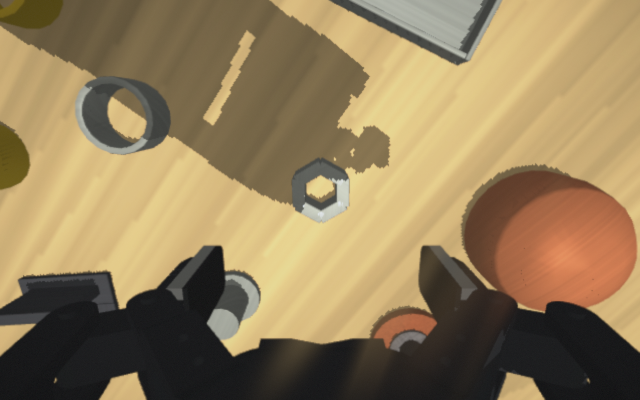

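The nut is at (321,190), flats facing the fingers and midway between them; measured flat angle 36° against a tool y of 37°. Descending.

Request:
send_rows(series=[{"dx": 0,"dy": -0.03,"dz": 0.8,"spin": 0,"grip": 1},{"dx": 0,"dy": 0,"dz": 0.9,"spin": 0,"grip": 1},{"dx": 0,"dy": 0,"dz": 0.7,"spin": 0,"grip": 1},{"dx": 0,"dy": 0,"dz": 0.4,"spin": 0,"grip": 1},{"dx": 0,"dy": 0,"dz": 0.2,"spin": 0,"grip": 1}])

```text
t: 10.85
ee_pos: [0.5775, 0.1385, 0.0105]
orientation: [-3.14, -0.001, 2.214]
contact_force: [-0.0, -0.8, -0.2]
gripper_width: 0.0852
gripper_force: 0.0
```

Request:
send_rows(series=[{"dx": 0,"dy": 0,"dz": 0.1,"spin": 0,"grip": 1},{"dx": 0,"dy": 0,"dz": 0.08,"spin": 0,"grip": 1},{"dx": 0,"dy": 0,"dz": 0.04,"spin": 0,"grip": 0.3},{"dx": 0,"dy": 0,"dz": 0,"spin": 0,"grip": -1},{"dx": 0,"dy": 0,"dz": 0,"spin": 0,"grip": -1}])

```text
t: 11.35
ee_pos: [0.5784, 0.1386, 0.004]
orientation: [3.141, 0.001, 2.215]
contact_force: [-5.7, -0.5, 17.0]
gripper_width: 0.0451
gripper_force: 48.6
```

Request:
send_rows(series=[{"dx": 0,"dy": 0,"dz": 0,"spin": 0,"grip": -1},{"dx": 0,"dy": 0,"dz": 0,"spin": 0,"grip": -1},{"dx": 0,"dy": 0,"dz": 0,"spin": 0,"grip": -1},{"dx": 0,"dy": 0,"dz": 0,"spin": 0,"grip": -1},{"dx": 0,"dy": 0,"dz": 0,"spin": 0,"grip": -1}])

```text
t: 11.85
ee_pos: [0.5784, 0.1386, 0.004]
orientation: [3.141, 0.001, 2.215]
contact_force: [-1.5, 0.6, 6.0]
gripper_width: 0.0448
gripper_force: 51.9
```

Request:
send_rows(series=[{"dx": 0,"dy": 0,"dz": -0.15,"spin": 0,"grip": -1},{"dx": 0,"dy": 0,"dz": -0.4,"spin": 0,"grip": -1},{"dx": 0,"dy": 0,"dz": -0.7,"spin": 0.09,"grip": -1},{"dx": 0,"dy": 0,"dz": -0.5,"spin": 0.09,"grip": -1},{"dx": 0,"dy": 0,"dz": -0.2,"spin": 0.09,"grip": -1}])

```text
t: 12.35
ee_pos: [0.5786, 0.1387, 0.0835]
orientation: [3.139, 0.0, 1.785]
contact_force: [0.1, 0.3, -1.8]
gripper_width: 0.0449
gripper_force: 51.6
```

```bash
python3 go.py .5458 .3093 .08 102.5
```

```text
t 12.35 pos [0.5786 0.1387 0.0835] yaw 102.3 w 0.0449 F [ 0.1  0.3 -1.8] gf 51.6
spin -0.0
after spin: dx 4.34 dy 0.12 dz 0.09
no spin: dx 4.34 dy 0.1 dz 0.09
```

Request:
send_rows(series=[{"dx": 0.4,"dy": 0.02,"dz": 0,"spin": 0,"grip": -1},{"dx": 0.7,"dy": 0.02,"dz": 0,"spin": 0,"grip": -1},{"dx": 0.8,"dy": 0.02,"dz": 0,"spin": 0,"grip": -1},{"dx": 0.8,"dy": 0.02,"dz": 0,"spin": 0,"grip": -1},{"dx": 0.8,"dy": 0.02,"dz": 0,"spin": 0,"grip": -1}])

```text
t: 12.85
ee_pos: [0.5504, 0.2779, 0.0807]
orientation: [-3.14, 0.0, 1.794]
contact_force: [-0.4, -0.9, -1.5]
gripper_width: 0.0454
gripper_force: 51.5
```

Request:
send_rows(series=[{"dx": 0.6,"dy": 0.02,"dz": 0,"spin": 0,"grip": -1},{"dx": 0.24,"dy": 0,"dz": 0,"spin": 0,"grip": -1},{"dx": 0,"dy": 0,"dz": 0,"spin": 0,"grip": -1},{"dx": 0,"dy": 0,"dz": 0,"spin": 0,"grip": -1},{"dx": 0,"dy": 0,"dz": 0,"spin": 0,"grip": -1}])

```text
t: 13.35
ee_pos: [0.5451, 0.3081, 0.0811]
orientation: [-3.141, 0.0, 1.79]
contact_force: [0.3, -0.8, -1.8]
gripper_width: 0.0448
gripper_force: 51.5
```

```bash
python3 - <<'E'
from h import *
c=capture("scene"); cv2.imwrite("pics/s1.png",cv2.resize(c['frame'][190:390,310:550,::-1],(720,600)))
E
python3 go.py .5458 .3093 .008 102.5
```

```text
t 13.4 pos [0.5452 0.308  0.0812] yaw 102.6 w 0.0448 F [-0.1 -1.2 -2.4] gf 51.5
spin 0.0
after spin: dx 0.03 dy 0.02 dz 1.83
no spin: dx 0.03 dy 0.02 dz 1.83
```

View pics/s1.png

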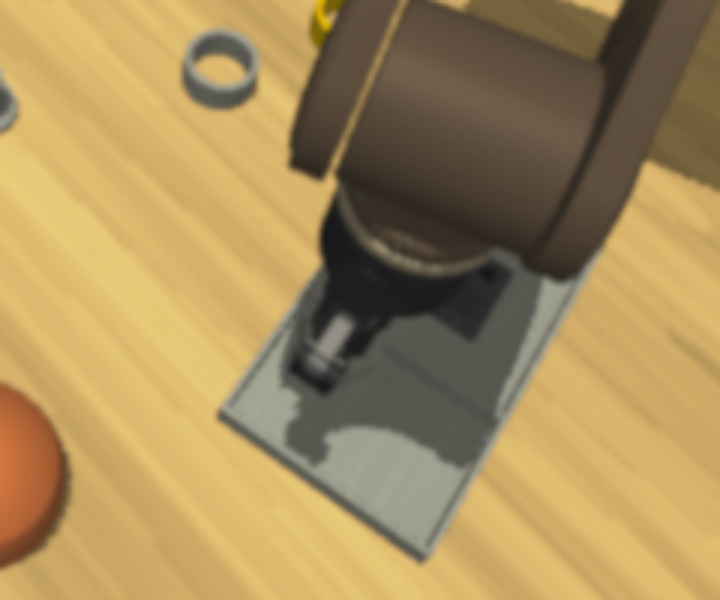

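The crop shows the gripper with the nut over the narrower compartment (crop 320,360). The bracket's short arm lies in the wider one (475,300). Lowering.

Request:
send_rows(series=[{"dx": 0.03,"dy": 0.02,"dz": 0.4,"spin": 0,"grip": -1},{"dx": 0,"dy": 0,"dz": 0.6,"spin": 0,"grip": -1},{"dx": 0,"dy": 0,"dz": 0.4,"spin": 0,"grip": -1},{"dx": 0,"dy": 0,"dz": 0.2,"spin": 0,"grip": -1},{"dx": 0,"dy": 0,"dz": 0.1,"spin": 0,"grip": -1}])

```text
t: 13.9
ee_pos: [0.5452, 0.3101, 0.0121]
orientation: [-3.14, 0.0, 1.79]
contact_force: [-0.3, -0.8, -1.4]
gripper_width: 0.0448
gripper_force: 51.5
```

Request:
send_rows(series=[{"dx": 0,"dy": 0,"dz": 0.05,"spin": 0,"grip": -1},{"dx": 0,"dy": 0,"dz": 0.04,"spin": 0,"grip": -1},{"dx": 0,"dy": 0,"dz": 0.02,"spin": 0,"grip": -1},{"dx": 0,"dy": 0,"dz": 0,"spin": 0,"grip": -1},{"dx": 0,"dy": 0,"dz": 0,"spin": 0,"grip": -1}])

```text
t: 14.4
ee_pos: [0.5456, 0.3105, 0.0092]
orientation: [3.141, -0.0, 1.791]
contact_force: [-0.5, -0.2, -2.2]
gripper_width: 0.0446
gripper_force: 51.5
```

Still carrying the weight; about 1.2 mm to go. I'll release to 54 mm (grip 0.27).

Request:
send_rows(series=[{"dx": 0,"dy": 0,"dz": 0.02,"spin": 0,"grip": -1},{"dx": 0,"dy": 0,"dz": 0.015,"spin": 0,"grip": -1},{"dx": 0,"dy": 0,"dz": 0,"spin": 0,"grip": -1},{"dx": 0,"dy": 0,"dz": 0,"spin": 0,"grip": -1},{"dx": 0,"dy": 0,"dz": 0,"spin": 0,"grip": -1}])

```text
t: 14.9
ee_pos: [0.5455, 0.3104, 0.0081]
orientation: [3.141, -0.0, 1.791]
contact_force: [-1.6, -1.0, 5.7]
gripper_width: 0.0448
gripper_force: 52.2
```

Request:
send_rows(series=[{"dx": 0,"dy": 0,"dz": 0,"spin": 0,"grip": 0.26},{"dx": 0,"dy": 0,"dz": 0,"spin": 0,"grip": 0.26},{"dx": 0,"dy": 0,"dz": 0,"spin": 0,"grip": 0.26},{"dx": 0,"dy": 0,"dz": 0,"spin": 0,"grip": 0.26},{"dx": 0,"dy": 0,"dz": -0.1,"spin": 0,"grip": 0.26}])

```text
t: 15.4
ee_pos: [0.5452, 0.3103, 0.0111]
orientation: [-3.141, 0.0, 1.791]
contact_force: [1.2, -0.3, 0.2]
gripper_width: 0.0537
gripper_force: 0.0
```

Request:
send_rows(series=[{"dx": 0,"dy": 0,"dz": -0.4,"spin": 0,"grip": 0.26},{"dx": 0,"dy": 0,"dz": -0.8,"spin": 0,"grip": 0.26},{"dx": 0,"dy": 0,"dz": -0.9,"spin": 0,"grip": 1},{"dx": 0,"dy": 0,"dz": -0.7,"spin": 0,"grip": 1},{"dx": 0,"dy": 0,"dz": -0.3,"spin": 0,"grip": 1}])

```text
t: 15.9
ee_pos: [0.5462, 0.3108, 0.1395]
orientation: [3.137, -0.001, 1.791]
contact_force: [1.0, 0.1, 0.2]
gripper_width: 0.0854
gripper_force: 0.0
```

```bash
python3 go.py .578 .0065 .14 102.5
```

```text
t 15.9 pos [0.5462 0.3108 0.1395] yaw 102.6 w 0.0854 F [1.  0.1 0.2] gf 0.0
spin 0.0
after spin: dx -7.6 dy -0.87 dz -0.01
no spin: dx -7.6 dy -0.88 dz -0.01
```

Request:
send_rows(series=[{"dx": -0.6,"dy": -0.08,"dz": 0,"spin": 0,"grip": 1},{"dx": -0.9,"dy": -0.1,"dz": 0,"spin": 0,"grip": 1},{"dx": -0.9,"dy": -0.1,"dz": 0,"spin": 0,"grip": 1},{"dx": -0.9,"dy": -0.1,"dz": 0,"spin": 0,"grip": 1},{"dx": -0.9,"dy": -0.1,"dz": 0,"spin": 0,"grip": 1}])

```text
t: 16.4
ee_pos: [0.5631, 0.1409, 0.1356]
orientation: [-3.141, 0.0, 1.791]
contact_force: [1.8, 0.2, -0.0]
gripper_width: 0.0851
gripper_force: 0.0
```

Request:
send_rows(series=[{"dx": -0.9,"dy": -0.1,"dz": 0,"spin": 0,"grip": 1},{"dx": -0.9,"dy": -0.1,"dz": 0,"spin": 0,"grip": 1},{"dx": -0.9,"dy": -0.1,"dz": 0,"spin": 0,"grip": 1},{"dx": -0.7,"dy": -0.1,"dz": 0,"spin": 0,"grip": 1},{"dx": 0,"dy": 0,"dz": 0,"spin": 0,"grip": 1}])

```text
t: 16.9
ee_pos: [0.5775, 0.0031, 0.1355]
orientation: [-3.141, 0.0, 1.787]
contact_force: [-0.9, 0.7, 0.9]
gripper_width: 0.0858
gripper_force: 0.0
```

Request:
send_rows(series=[{"dx": 0,"dy": 0,"dz": 0,"spin": 0,"grip": 1},{"dx": 0,"dy": 0,"dz": 0,"spin": 0,"grip": 1},{"dx": 0,"dy": 0,"dz": 0,"spin": 0,"grip": 1},{"dx": 0,"dy": 0,"dz": 0,"spin": 0,"grip": 1},{"dx": 0,"dy": 0,"dz": 0,"spin": 0,"grip": 1}])

```text
t: 17.4
ee_pos: [0.5773, 0.0066, 0.1355]
orientation: [3.142, 0.0, 1.792]
contact_force: [-0.9, -0.3, -0.5]
gripper_width: 0.0853
gripper_force: 0.0
```

```bash
python3 look.py w4 .578 .0065 .040 .053 .03;  python3 go.py .577 .0065 .015 102.5
```

```text
n 1228 z med 0.0462 rect ((0.5754895210266113, 0.005765948444604874), (0.028551004827022552, 0.02945905365049839), 13.420183181762695) circ ((0.5755540132522583, 0.005576073192059994), 0.015183646231889725) bench z 0.0013
t 17.45 pos [0.5773 0.0065 0.1355] yaw 102.6 w 0.0856 F [-0.2  0.   0. ] gf 0.0
spin 0.0
after spin: dx 0.0 dy -0.01 dz 3.01
no spin: dx 0.0 dy -0.01 dz 3.01
```

View pics/w4.png

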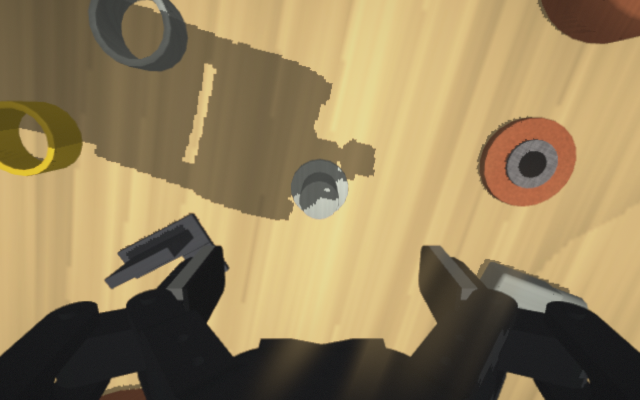

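The stub is at (320,190), centred between the fingers. Nothing else is in reach: the disc is at (530,160) and the hammer head at (530,285). Descending.

Request:
send_rows(series=[{"dx": -0.01,"dy": -0.03,"dz": 0.7,"spin": 0,"grip": 1},{"dx": 0,"dy": 0,"dz": 0.9,"spin": 0,"grip": 1},{"dx": 0,"dy": 0,"dz": 0.7,"spin": 0,"grip": 1},{"dx": 0,"dy": 0,"dz": 0.5,"spin": 0,"grip": 1},{"dx": 0,"dy": 0,"dz": 0.2,"spin": 0,"grip": 1}])

```text
t: 17.95
ee_pos: [0.5755, 0.0056, 0.0137]
orientation: [-3.139, -0.001, 1.791]
contact_force: [-0.9, -0.3, 1.1]
gripper_width: 0.085
gripper_force: 0.0
```

Request:
send_rows(series=[{"dx": 0,"dy": 0,"dz": 0,"spin": 0,"grip": 0},{"dx": 0,"dy": 0,"dz": 0,"spin": 0,"grip": -1},{"dx": 0,"dy": 0,"dz": 0,"spin": 0,"grip": -1},{"dx": 0,"dy": 0,"dz": 0,"spin": 0,"grip": -1},{"dx": 0,"dy": 0,"dz": 0,"spin": 0,"grip": -1}])

```text
t: 18.45
ee_pos: [0.5767, 0.0054, 0.0167]
orientation: [3.14, 0.001, 1.791]
contact_force: [-0.3, 0.3, 6.5]
gripper_width: 0.028
gripper_force: 48.9
```

Request:
send_rows(series=[{"dx": 0,"dy": 0,"dz": 0,"spin": 0,"grip": -1},{"dx": 0,"dy": 0,"dz": 0,"spin": 0,"grip": -1},{"dx": 0,"dy": 0,"dz": 0,"spin": 0,"grip": -1},{"dx": 0,"dy": 0,"dz": 0,"spin": 0,"grip": -1},{"dx": 0,"dy": 0,"dz": 0,"spin": 0,"grip": -1}])

```text
t: 18.95
ee_pos: [0.5768, 0.0054, 0.0167]
orientation: [3.14, 0.001, 1.791]
contact_force: [-1.2, 0.4, 5.6]
gripper_width: 0.0282
gripper_force: 48.9
```

Request:
send_rows(series=[{"dx": 0,"dy": 0,"dz": -0.2,"spin": 0,"grip": -1},{"dx": 0,"dy": 0,"dz": -0.5,"spin": 0,"grip": -1},{"dx": 0,"dy": 0,"dz": -0.8,"spin": 0,"grip": -1},{"dx": 0,"dy": 0,"dz": -0.7,"spin": 0,"grip": -1},{"dx": 0,"dy": 0,"dz": -0.3,"spin": 0,"grip": -1}])

```text
t: 19.45
ee_pos: [0.577, 0.0054, 0.1184]
orientation: [3.138, 0.001, 1.791]
contact_force: [0.5, 0.2, -2.2]
gripper_width: 0.028
gripper_force: 49.6
```

```bash
python3 go.py .5306 .3776 .11 102.5
```

```text
t 19.45 pos [0.577  0.0054 0.1184] yaw 102.6 w 0.028 F [ 0.5  0.2 -2.2] gf 49.6
spin 0.0
after spin: dx 9.34 dy 0.88 dz 0.21
no spin: dx 9.33 dy 0.9 dz 0.21
```

Request:
send_rows(series=[{"dx": 0.4,"dy": 0.05,"dz": 0,"spin": 0,"grip": -1},{"dx": 0.8,"dy": 0.08,"dz": 0,"spin": 0,"grip": -1},{"dx": 0.9,"dy": 0.09,"dz": 0,"spin": 0,"grip": -1},{"dx": 0.9,"dy": 0.09,"dz": 0,"spin": 0,"grip": -1},{"dx": 0.9,"dy": 0.09,"dz": 0,"spin": 0,"grip": -1}])

```text
t: 19.95
ee_pos: [0.5567, 0.1631, 0.1141]
orientation: [-3.14, -0.0, 1.791]
contact_force: [0.2, -0.0, -2.4]
gripper_width: 0.0281
gripper_force: 49.6
```

Request:
send_rows(series=[{"dx": 0.9,"dy": 0.09,"dz": 0,"spin": 0,"grip": -1},{"dx": 0.9,"dy": 0.08,"dz": 0,"spin": 0,"grip": -1},{"dx": 0.9,"dy": 0.08,"dz": 0,"spin": 0,"grip": -1},{"dx": 0.9,"dy": 0.08,"dz": 0,"spin": 0,"grip": -1},{"dx": 0.8,"dy": 0.08,"dz": 0,"spin": 0,"grip": -1}])

```text
t: 20.45
ee_pos: [0.5339, 0.3387, 0.1139]
orientation: [-3.139, 0.0, 1.791]
contact_force: [0.4, 0.8, -1.8]
gripper_width: 0.0279
gripper_force: 49.6
```

Request:
send_rows(series=[{"dx": 0.7,"dy": 0.07,"dz": 0,"spin": 0,"grip": -1},{"dx": 0.33,"dy": 0.02,"dz": 0,"spin": 0,"grip": -1},{"dx": 0,"dy": 0,"dz": 0,"spin": 0,"grip": -1},{"dx": 0,"dy": 0,"dz": 0,"spin": 0,"grip": -1},{"dx": 0,"dy": 0,"dz": 0,"spin": 0,"grip": -1}])

```text
t: 20.95
ee_pos: [0.5301, 0.3765, 0.1151]
orientation: [-3.141, 0.0, 1.79]
contact_force: [0.3, 0.1, -2.7]
gripper_width: 0.0279
gripper_force: 49.6
```

```bash
python3 go.py .5306 .3776 .0207 102.5
```

```text
t 20.95 pos [0.5301 0.3765 0.1151] yaw 102.5 w 0.0279 F [ 0.3  0.1 -2.7] gf 49.6
spin 0.0
after spin: dx 0.03 dy 0.02 dz 2.36
no spin: dx 0.03 dy 0.02 dz 2.36
```

Request:
send_rows(series=[{"dx": 0.03,"dy": 0.02,"dz": 0.5,"spin": 0,"grip": -1},{"dx": 0,"dy": 0,"dz": 0.7,"spin": 0,"grip": -1},{"dx": 0,"dy": 0,"dz": 0.6,"spin": 0,"grip": -1},{"dx": 0,"dy": 0,"dz": 0.3,"spin": 0,"grip": -1},{"dx": 0,"dy": 0,"dz": 0.12,"spin": 0,"grip": -1}])

```text
t: 21.45
ee_pos: [0.5306, 0.3779, 0.0257]
orientation: [-3.14, 0.001, 1.79]
contact_force: [0.0, -0.5, -1.5]
gripper_width: 0.0281
gripper_force: 49.6
```

Request:
send_rows(series=[{"dx": 0,"dy": 0,"dz": 0.05,"spin": 0,"grip": -1},{"dx": 0,"dy": 0,"dz": 0.03,"spin": 0,"grip": -1},{"dx": 0,"dy": 0,"dz": 0,"spin": 0,"grip": -1},{"dx": 0,"dy": 0,"dz": 0,"spin": 0,"grip": -1},{"dx": 0,"dy": 0,"dz": 0,"spin": 0,"grip": -1}])

```text
t: 21.95
ee_pos: [0.5307, 0.3789, 0.024]
orientation: [3.141, -0.0, 1.791]
contact_force: [0.0, 0.3, -2.2]
gripper_width: 0.0282
gripper_force: 49.6
```

Request:
send_rows(series=[{"dx": 0,"dy": 0,"dz": 0.03,"spin": 0,"grip": -1},{"dx": 0,"dy": 0,"dz": 0.03,"spin": 0,"grip": -1},{"dx": 0,"dy": 0,"dz": 0.025,"spin": 0,"grip": -1},{"dx": 0,"dy": 0,"dz": 0,"spin": 0,"grip": -1},{"dx": 0,"dy": 0,"dz": 0,"spin": 0,"grip": -1}])

```text
t: 22.45
ee_pos: [0.5305, 0.3789, 0.0207]
orientation: [3.141, -0.0, 1.791]
contact_force: [-3.1, -1.7, 5.8]
gripper_width: 0.028
gripper_force: 50.5
```

Request:
send_rows(series=[{"dx": 0,"dy": 0,"dz": 0,"spin": 0,"grip": 0},{"dx": 0,"dy": 0,"dz": 0,"spin": 0,"grip": 0},{"dx": 0,"dy": 0,"dz": 0,"spin": 0,"grip": 0},{"dx": 0,"dy": 0,"dz": 0,"spin": 0,"grip": 0},{"dx": 0,"dy": 0,"dz": -0.1,"spin": 0,"grip": 0}])

```text
t: 22.95
ee_pos: [0.5303, 0.3787, 0.0237]
orientation: [-3.141, 0.0, 1.791]
contact_force: [0.6, -0.5, -0.4]
gripper_width: 0.0428
gripper_force: 0.0
```

Request:
send_rows(series=[{"dx": 0,"dy": 0,"dz": -0.4,"spin": 0,"grip": 0},{"dx": 0,"dy": 0,"dz": -0.8,"spin": 0,"grip": 0},{"dx": 0,"dy": 0,"dz": -0.9,"spin": 0,"grip": 1},{"dx": 0,"dy": 0,"dz": -0.7,"spin": 0,"grip": 1},{"dx": 0,"dy": 0,"dz": -0.3,"spin": 0,"grip": 1}])

```text
t: 23.45
ee_pos: [0.5313, 0.3793, 0.1522]
orientation: [3.137, -0.001, 1.791]
contact_force: [-0.6, -0.3, -0.2]
gripper_width: 0.0832
gripper_force: 0.0
```

```bash
python3 go.py .452 -.075 .15 39.5
```

```text
t 23.45 pos [0.5313 0.3793 0.1522] yaw 102.6 w 0.0832 F [-0.6 -0.3 -0.2] gf 0.0
spin 0.7
after spin: dx -8.75 dy 7.5 dz 0.06
no spin: dx -10.65 dy -4.41 dz 0.06
```

Request:
send_rows(series=[{"dx": -0.82,"dy": -0.34,"dz": 0,"spin": 0,"grip": 1},{"dx": -0.82,"dy": -0.34,"dz": 0,"spin": 0,"grip": 1},{"dx": -0.82,"dy": -0.34,"dz": 0,"spin": 0,"grip": 1},{"dx": -0.82,"dy": -0.34,"dz": 0,"spin": 0,"grip": 1},{"dx": -0.82,"dy": -0.34,"dz": 0,"spin": 0,"grip": 1}])

```text
t: 23.95
ee_pos: [0.4993, 0.2026, 0.1482]
orientation: [-3.141, 0.0, 1.791]
contact_force: [1.6, 0.3, -0.8]
gripper_width: 0.0853
gripper_force: 0.0
```

Request:
send_rows(series=[{"dx": -0.82,"dy": -0.34,"dz": 0,"spin": 0,"grip": 1},{"dx": -0.82,"dy": -0.34,"dz": 0,"spin": 0,"grip": 1},{"dx": -0.82,"dy": -0.34,"dz": 0,"spin": 0,"grip": 1},{"dx": -0.82,"dy": -0.34,"dz": 0,"spin": 0,"grip": 1},{"dx": -0.82,"dy": -0.34,"dz": 0,"spin": 0,"grip": 1}])

```text
t: 24.45
ee_pos: [0.4688, 0.0277, 0.1482]
orientation: [-3.142, 0.0, 1.791]
contact_force: [-0.2, -0.6, -0.7]
gripper_width: 0.0856
gripper_force: 0.0
```

Request:
send_rows(series=[{"dx": -0.82,"dy": -0.34,"dz": 0,"spin": 0,"grip": 1},{"dx": -0.82,"dy": -0.34,"dz": 0,"spin": 0,"grip": 1},{"dx": -0.8,"dy": -0.33,"dz": 0,"spin": 0,"grip": 1},{"dx": 0,"dy": 0,"dz": 0,"spin": 0.08,"grip": 1},{"dx": 0,"dy": 0,"dz": 0,"spin": 0.08,"grip": 1}])

```text
t: 24.95
ee_pos: [0.4508, -0.0761, 0.1482]
orientation: [-3.141, 0.0, 1.532]
contact_force: [0.1, -0.2, 0.1]
gripper_width: 0.0853
gripper_force: 0.0
```

Request:
send_rows(series=[{"dx": 0,"dy": 0,"dz": 0,"spin": 0.09,"grip": 1},{"dx": 0,"dy": 0,"dz": 0,"spin": 0.09,"grip": 1},{"dx": 0,"dy": 0,"dz": 0,"spin": 0.09,"grip": 1},{"dx": 0,"dy": 0,"dz": 0,"spin": 0.09,"grip": 1},{"dx": 0,"dy": 0,"dz": 0,"spin": 0.09,"grip": 1}])

```text
t: 25.45
ee_pos: [0.451, -0.075, 0.1482]
orientation: [-3.141, 0.0, 0.827]
contact_force: [-0.4, 0.2, -0.1]
gripper_width: 0.0852
gripper_force: 0.0
```

Request:
send_rows(series=[{"dx": 0,"dy": 0,"dz": 0,"spin": 0.09,"grip": 1},{"dx": 0,"dy": 0,"dz": 0,"spin": 0,"grip": 1},{"dx": 0,"dy": 0,"dz": 0,"spin": 0,"grip": 1},{"dx": 0,"dy": 0,"dz": 0,"spin": 0,"grip": 1},{"dx": 0,"dy": 0,"dz": 0,"spin": 0,"grip": 1}])

```text
t: 25.95
ee_pos: [0.4512, -0.075, 0.1481]
orientation: [3.141, 0.0, 0.693]
contact_force: [-0.1, -0.6, 0.4]
gripper_width: 0.0855
gripper_force: 0.0
```

```bash
python3 look.py w5 .452 -.075 .040 .055 .04;  python3 go.py .452 -.075 .015 39.5
```

```text
n 966 z med 0.0472 rect ((0.44945576786994934, -0.07957432419061661), (0.06082695722579956, 0.009672071784734726), 40.03385925292969) circ ((0.44969820976257324, -0.07978688925504684), 0.030680004507303238) bench z 0.0014
t 26.0 pos [ 0.4512 -0.075   0.1481] yaw 39.7 w 0.0852 F [-0.  -0.1  1.1] gf 0.0
spin 0.0
after spin: dx 0.02 dy 0.01 dz 3.33
no spin: dx 0.02 dy 0.01 dz 3.33
```

View pics/w5.png

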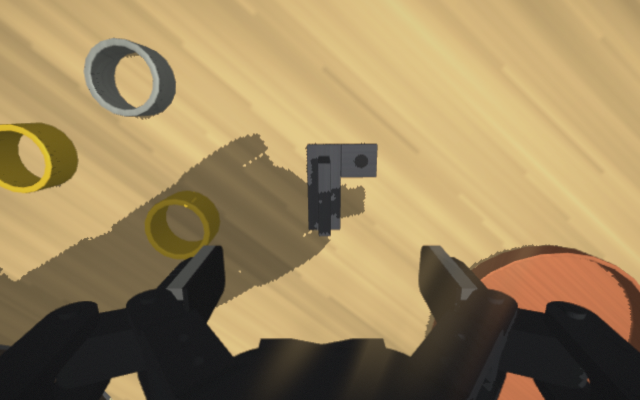

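The right-hand bracket is at (325,190): heading up the image, its short arm (hole 361,161) points right. The web is aligned and centred, and the yellow ring at (182,225) stays clear of the left finger. Descending.

Request:
send_rows(series=[{"dx": -0.09,"dy": 0.04,"dz": 0.8,"spin": 0,"grip": 1},{"dx": 0,"dy": 0,"dz": 0.9,"spin": 0,"grip": 1},{"dx": 0,"dy": 0,"dz": 0.8,"spin": 0,"grip": 1},{"dx": 0,"dy": 0,"dz": 0.6,"spin": 0,"grip": 1},{"dx": 0,"dy": 0,"dz": 0.2,"spin": 0,"grip": 1}])

```text
t: 26.5
ee_pos: [0.4487, -0.0783, 0.0142]
orientation: [-3.139, 0.002, 0.692]
contact_force: [0.1, 0.0, 0.8]
gripper_width: 0.0852
gripper_force: 0.0
```

Request:
send_rows(series=[{"dx": 0,"dy": 0,"dz": 0,"spin": 0,"grip": 0},{"dx": 0,"dy": 0,"dz": 0,"spin": 0,"grip": -1},{"dx": 0,"dy": 0,"dz": 0,"spin": 0,"grip": -1},{"dx": 0,"dy": 0,"dz": 0,"spin": 0,"grip": -1},{"dx": 0,"dy": 0,"dz": 0,"spin": 0,"grip": -1}])

```text
t: 27.0
ee_pos: [0.4498, -0.0786, 0.0168]
orientation: [3.14, -0.001, 0.691]
contact_force: [-0.3, -0.1, -1.6]
gripper_width: 0.0122
gripper_force: 0.0
```

Request:
send_rows(series=[{"dx": 0,"dy": 0,"dz": 0,"spin": 0,"grip": -1},{"dx": 0,"dy": 0,"dz": 0,"spin": 0,"grip": -1},{"dx": 0,"dy": 0,"dz": 0,"spin": 0,"grip": -1},{"dx": 0,"dy": 0,"dz": 0,"spin": 0,"grip": -1},{"dx": 0,"dy": 0,"dz": 0,"spin": 0,"grip": -1}])

```text
t: 27.5
ee_pos: [0.4498, -0.0787, 0.0168]
orientation: [3.14, -0.001, 0.691]
contact_force: [-0.5, -0.5, 8.7]
gripper_width: 0.0091
gripper_force: 48.9
```

Request:
send_rows(series=[{"dx": 0,"dy": 0,"dz": -0.2,"spin": 0,"grip": -1},{"dx": 0,"dy": 0,"dz": -0.5,"spin": 0,"grip": -1},{"dx": 0,"dy": 0,"dz": -0.7,"spin": 0,"grip": -1},{"dx": 0,"dy": 0,"dz": -0.6,"spin": 0,"grip": -1},{"dx": 0,"dy": 0,"dz": -0.2,"spin": 0,"grip": -1}])

```text
t: 28.0
ee_pos: [0.4499, -0.0787, 0.1062]
orientation: [3.139, -0.001, 0.691]
contact_force: [0.2, 0.1, -3.9]
gripper_width: 0.0094
gripper_force: 49.4
```

```bash
python3 go.py .478 -.360 .1 39.5
```

```text
t 28.0 pos [ 0.4499 -0.0787  0.1062] yaw 39.6 w 0.0094 F [ 0.2  0.1 -3.9] gf 49.4
spin 0.0
after spin: dx -3.93 dy 5.87 dz 0.16
no spin: dx -3.94 dy 5.87 dz 0.16
```

Request:
send_rows(series=[{"dx": -0.22,"dy": 0.33,"dz": 0,"spin": 0,"grip": -1},{"dx": -0.45,"dy": 0.66,"dz": 0,"spin": 0,"grip": -1},{"dx": -0.5,"dy": 0.75,"dz": 0,"spin": 0,"grip": -1},{"dx": -0.5,"dy": 0.75,"dz": 0,"spin": 0,"grip": -1},{"dx": -0.5,"dy": 0.75,"dz": 0,"spin": 0,"grip": -1}])

```text
t: 28.5
ee_pos: [0.4648, -0.2349, 0.1035]
orientation: [-3.141, 0.0, 0.691]
contact_force: [1.2, -0.1, -3.4]
gripper_width: 0.0092
gripper_force: 49.3
```

Request:
send_rows(series=[{"dx": -0.5,"dy": 0.75,"dz": 0,"spin": 0,"grip": -1},{"dx": -0.5,"dy": 0.75,"dz": 0,"spin": 0,"grip": -1},{"dx": -0.45,"dy": 0.66,"dz": 0,"spin": 0,"grip": -1},{"dx": -0.32,"dy": 0.47,"dz": 0,"spin": 0,"grip": -1},{"dx": 0,"dy": 0,"dz": 0,"spin": 0,"grip": -1}])

```text
t: 29.0
ee_pos: [0.4774, -0.3624, 0.1031]
orientation: [3.142, 0.0, 0.689]
contact_force: [0.3, -0.4, -3.9]
gripper_width: 0.0089
gripper_force: 49.4
```

Request:
send_rows(series=[{"dx": 0,"dy": 0,"dz": 0,"spin": 0,"grip": -1},{"dx": 0,"dy": 0,"dz": 0,"spin": 0,"grip": -1},{"dx": 0,"dy": 0,"dz": 0,"spin": 0,"grip": -1},{"dx": 0,"dy": 0,"dz": 0,"spin": 0,"grip": -1},{"dx": 0,"dy": 0,"dz": 0,"spin": 0,"grip": -1}])

```text
t: 29.5
ee_pos: [0.4778, -0.3595, 0.1042]
orientation: [3.141, 0.0, 0.692]
contact_force: [-0.8, -0.2, -2.8]
gripper_width: 0.0093
gripper_force: 49.4
```

```bash
python3 - <<'E'
from h import *
c=capture("wrist"); cv2.imwrite("pics/w6.png",c['frame'][...,::-1])
E
python3 go.py .478 -.360 .0208 39.5
```

```text
t 29.55 pos [ 0.4778 -0.3596  0.1042] yaw 39.6 w 0.0094 F [-0.3 -0.3 -3.9] gf 49.4
spin 0.0
after spin: dx -0.0 dy 0.01 dz 2.09
no spin: dx -0.0 dy 0.01 dz 2.09
```

View pics/w6.png

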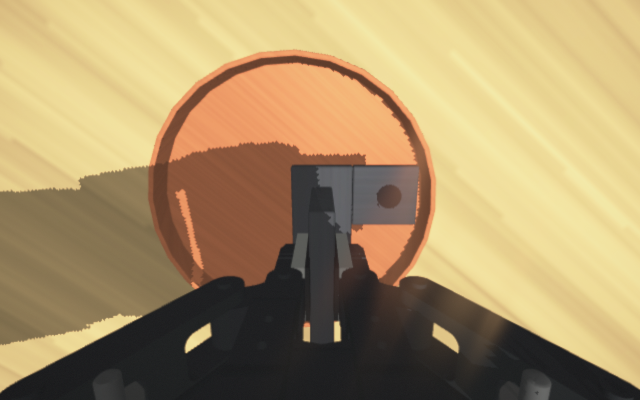

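The bracket is level over the pan (pan ring centred near (292,190)). It looks near the rim at (418,195) only by parallax; the computed corner radius is 80 mm against 98 mm. Lowering.

Request:
send_rows(series=[{"dx": 0,"dy": 0,"dz": 0.4,"spin": 0,"grip": -1},{"dx": 0,"dy": 0,"dz": 0.6,"spin": 0,"grip": -1},{"dx": 0,"dy": 0,"dz": 0.5,"spin": 0,"grip": -1},{"dx": 0,"dy": 0,"dz": 0.3,"spin": 0,"grip": -1},{"dx": 0,"dy": 0,"dz": 0.12,"spin": 0,"grip": -1}])

```text
t: 30.05
ee_pos: [0.4775, -0.3596, 0.0263]
orientation: [-3.14, 0.0, 0.691]
contact_force: [0.1, -0.6, -3.8]
gripper_width: 0.0093
gripper_force: 49.3
```

Request:
send_rows(series=[{"dx": 0,"dy": 0,"dz": 0.05,"spin": 0,"grip": -1},{"dx": 0,"dy": 0,"dz": 0.04,"spin": 0,"grip": -1},{"dx": 0,"dy": 0,"dz": 0,"spin": 0,"grip": -1},{"dx": 0,"dy": 0,"dz": 0,"spin": 0,"grip": -1},{"dx": 0,"dy": 0,"dz": 0,"spin": 0,"grip": -1}])

```text
t: 30.55
ee_pos: [0.4778, -0.3601, 0.0242]
orientation: [3.141, -0.0, 0.691]
contact_force: [0.4, 0.4, -4.1]
gripper_width: 0.009
gripper_force: 49.3
```

Request:
send_rows(series=[{"dx": 0,"dy": 0,"dz": 0.03,"spin": 0,"grip": -1},{"dx": 0,"dy": 0,"dz": 0.03,"spin": 0,"grip": -1},{"dx": 0,"dy": 0,"dz": 0.025,"spin": 0,"grip": -1},{"dx": 0,"dy": 0,"dz": 0,"spin": 0,"grip": -1},{"dx": 0,"dy": 0,"dz": 0,"spin": 0,"grip": -1}])

```text
t: 31.05
ee_pos: [0.4777, -0.36, 0.0208]
orientation: [3.141, 0.0, 0.691]
contact_force: [-2.7, 1.9, 5.3]
gripper_width: 0.0094
gripper_force: 50.7
```

Request:
send_rows(series=[{"dx": 0,"dy": 0,"dz": 0,"spin": 0,"grip": -0.2},{"dx": 0,"dy": 0,"dz": 0,"spin": 0,"grip": -0.2},{"dx": 0,"dy": 0,"dz": 0,"spin": 0,"grip": -0.2},{"dx": 0,"dy": 0,"dz": 0,"spin": 0,"grip": -0.2},{"dx": 0,"dy": 0,"dz": -0.1,"spin": 0,"grip": -0.2}])

```text
t: 31.55
ee_pos: [0.4775, -0.3598, 0.024]
orientation: [-3.141, 0.0, 0.691]
contact_force: [0.6, -0.4, 0.2]
gripper_width: 0.0344
gripper_force: 0.0
```

Request:
send_rows(series=[{"dx": 0,"dy": 0,"dz": -0.5,"spin": 0,"grip": -0.2},{"dx": 0,"dy": 0,"dz": -0.8,"spin": 0,"grip": -0.2},{"dx": 0,"dy": 0,"dz": -0.8,"spin": 0,"grip": 1},{"dx": 0,"dy": 0,"dz": -0.6,"spin": 0,"grip": 1},{"dx": 0,"dy": 0,"dz": -0.2,"spin": 0,"grip": 1}])

```text
t: 32.05
ee_pos: [0.4783, -0.3605, 0.143]
orientation: [3.138, -0.0, 0.691]
contact_force: [-0.7, 0.4, -0.0]
gripper_width: 0.076
gripper_force: 0.0
```

```bash
python3 go.py .465 .0975 .135 39.5;python3 go.py .424 .0975 .135 39.5
```

```text
t 32.05 pos [ 0.4783 -0.3605  0.143 ] yaw 39.6 w 0.076 F [-0.7  0.4 -0. ] gf 0.0
spin 0.0
after spin: dx 7.03 dy -9.05 dz 0.2
no spin: dx 7.04 dy -9.03 dz 0.2
t 32.05 pos [ 0.4783 -0.3605  0.143 ] yaw 39.6 w 0.076 F [-0.7  0.4 -0. ] gf 0.0
spin 0.0
after spin: dx 6.23 dy -9.7 dz 0.2
no spin: dx 6.25 dy -9.69 dz 0.2
```

Request:
send_rows(series=[{"dx": 0.54,"dy": -0.7,"dz": 0,"spin": 0,"grip": 1},{"dx": 0.54,"dy": -0.7,"dz": 0,"spin": 0,"grip": 1},{"dx": 0.54,"dy": -0.7,"dz": 0,"spin": 0,"grip": 1},{"dx": 0.54,"dy": -0.7,"dz": 0,"spin": 0,"grip": 1},{"dx": 0.54,"dy": -0.7,"dz": 0,"spin": 0,"grip": 1}])

```text
t: 32.55
ee_pos: [0.4712, -0.1818, 0.1397]
orientation: [-3.141, 0.0, 0.691]
contact_force: [2.1, 0.3, 0.6]
gripper_width: 0.0855
gripper_force: 0.0
```

Request:
send_rows(series=[{"dx": 0.54,"dy": -0.7,"dz": 0,"spin": 0,"grip": 1},{"dx": 0.54,"dy": -0.7,"dz": 0,"spin": 0,"grip": 1},{"dx": 0.54,"dy": -0.7,"dz": 0,"spin": 0,"grip": 1},{"dx": 0.54,"dy": -0.7,"dz": 0,"spin": 0,"grip": 1},{"dx": 0.54,"dy": -0.7,"dz": 0,"spin": 0,"grip": 1}])

```text
t: 33.05
ee_pos: [0.4652, -0.0051, 0.1398]
orientation: [-3.141, 0.001, 0.691]
contact_force: [0.7, 0.8, 0.3]
gripper_width: 0.0855
gripper_force: 0.0
```

Request:
send_rows(series=[{"dx": 0.54,"dy": -0.7,"dz": 0,"spin": 0,"grip": 1},{"dx": 0.54,"dy": -0.7,"dz": 0,"spin": 0,"grip": 1},{"dx": 0.54,"dy": -0.63,"dz": 0,"spin": 0,"grip": 1},{"dx": -0.4,"dy": -0.33,"dz": 0,"spin": 0,"grip": 1},{"dx": -0.4,"dy": -0.33,"dz": 0,"spin": 0,"grip": 1}])

```text
t: 33.55
ee_pos: [0.4215, 0.0982, 0.1396]
orientation: [-3.141, 0.001, 0.693]
contact_force: [0.4, -0.4, 0.1]
gripper_width: 0.0853
gripper_force: 0.0
```

Request:
send_rows(series=[{"dx": 0,"dy": 0,"dz": 0,"spin": 0,"grip": 1},{"dx": 0,"dy": 0,"dz": 0,"spin": 0,"grip": 1},{"dx": 0,"dy": 0,"dz": 0,"spin": 0,"grip": 1},{"dx": 0,"dy": 0,"dz": 0,"spin": 0,"grip": 1},{"dx": 0,"dy": 0,"dz": 0,"spin": 0,"grip": 1}])

```text
t: 34.05
ee_pos: [0.4227, 0.0971, 0.1402]
orientation: [3.141, 0.0, 0.691]
contact_force: [-1.5, -0.7, -0.2]
gripper_width: 0.0855
gripper_force: 0.0
```

```bash
python3 look.py w7 .424 .0975 .026 .036 .04;  python3 go.py .424 .0975 .005 39.5
```

```text
n 1382 z med 0.0309 rect ((0.4225976765155792, 0.09629662334918976), (0.05515752360224724, 0.05499209836125374), 2.587364673614502) circ ((0.4224029779434204, 0.09615866839885712), 0.02807973511517048) bench z 0.0014
t 34.1 pos [0.4226 0.0972 0.1402] yaw 39.6 w 0.0854 F [-0.7  0.2  0.6] gf 0.0
spin 0.0
after spin: dx 0.03 dy 0.02 dz 3.38
no spin: dx 0.03 dy 0.02 dz 3.38
```

View pics/w7.png

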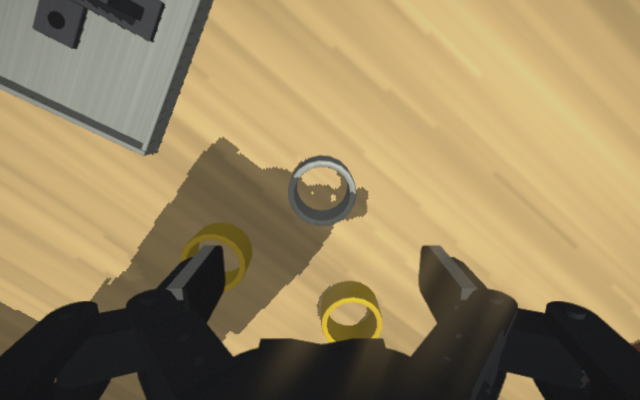

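The grey collar is centred between the fingers at (322,190). The yellow rings at (218,258) and (350,312) are clear of the finger paths by over 20 mm. Descending.

Request:
send_rows(series=[{"dx": 0,"dy": 0.01,"dz": 0.8,"spin": 0,"grip": 1},{"dx": 0,"dy": 0,"dz": 0.9,"spin": 0,"grip": 1},{"dx": 0,"dy": 0,"dz": 0.8,"spin": 0,"grip": 1},{"dx": 0,"dy": 0,"dz": 0.5,"spin": 0,"grip": 1},{"dx": 0,"dy": 0,"dz": 0.2,"spin": 0,"grip": 1}])

```text
t: 34.6
ee_pos: [0.4221, 0.0969, 0.0106]
orientation: [-3.14, 0.002, 0.691]
contact_force: [0.7, -0.2, -0.3]
gripper_width: 0.0855
gripper_force: 0.0
```

Request:
send_rows(series=[{"dx": 0,"dy": 0,"dz": 0.12,"spin": 0,"grip": 1},{"dx": 0,"dy": 0,"dz": 0.08,"spin": 0,"grip": 1},{"dx": 0,"dy": 0,"dz": 0,"spin": 0,"grip": 0.5},{"dx": 0,"dy": 0,"dz": 0,"spin": 0,"grip": -1},{"dx": 0,"dy": 0,"dz": 0,"spin": 0,"grip": -1}])

```text
t: 35.1
ee_pos: [0.4229, 0.0971, 0.0052]
orientation: [3.141, -0.001, 0.691]
contact_force: [-1.0, -0.1, 6.0]
gripper_width: 0.0534
gripper_force: 51.6
```

Request:
send_rows(series=[{"dx": 0,"dy": 0,"dz": 0,"spin": 0,"grip": -1},{"dx": 0,"dy": 0,"dz": 0,"spin": 0,"grip": -1},{"dx": 0,"dy": 0,"dz": 0,"spin": 0,"grip": -1},{"dx": 0,"dy": 0,"dz": 0,"spin": 0,"grip": -1},{"dx": 0,"dy": 0,"dz": 0,"spin": 0,"grip": -1}])

```text
t: 35.6
ee_pos: [0.4229, 0.097, 0.0052]
orientation: [3.141, -0.001, 0.691]
contact_force: [-1.7, -0.0, 7.5]
gripper_width: 0.0537
gripper_force: 51.7
```

Request:
send_rows(series=[{"dx": 0,"dy": 0,"dz": -0.2,"spin": 0,"grip": -1},{"dx": 0,"dy": 0,"dz": -0.5,"spin": 0,"grip": -1},{"dx": 0,"dy": 0,"dz": -0.8,"spin": 0,"grip": -1},{"dx": 0,"dy": 0,"dz": -0.7,"spin": 0,"grip": -1},{"dx": 0,"dy": 0,"dz": -0.3,"spin": 0,"grip": -1}])

```text
t: 36.1
ee_pos: [0.423, 0.0971, 0.1071]
orientation: [3.14, -0.003, 0.691]
contact_force: [0.5, -0.1, -2.4]
gripper_width: 0.0538
gripper_force: 53.9
```

```bash
python3 go.py .47 -.05 .11 39.5; python3 go.py .438 -.311 .11 39.5
```

```text
t 36.1 pos [0.423  0.0971 0.1071] yaw 39.6 w 0.0538 F [ 0.5 -0.1 -2.4] gf 53.9
spin 0.0
after spin: dx -1.43 dy 3.58 dz -0.07
no spin: dx -1.44 dy 3.58 dz -0.07
t 36.1 pos [0.423  0.0971 0.1071] yaw 39.6 w 0.0538 F [ 0.5 -0.1 -2.4] gf 53.9
spin 0.0
after spin: dx -6.2 dy 8.11 dz -0.07
no spin: dx -6.22 dy 8.1 dz -0.07
```

Request:
send_rows(series=[{"dx": -0.2,"dy": 0.5,"dz": 0,"spin": 0,"grip": -1},{"dx": -0.31,"dy": 0.77,"dz": 0,"spin": 0,"grip": -1},{"dx": -0.31,"dy": 0.77,"dz": 0,"spin": 0,"grip": -1},{"dx": -0.31,"dy": 0.77,"dz": 0,"spin": 0,"grip": -1},{"dx": -0.31,"dy": 0.77,"dz": 0,"spin": 0,"grip": -1}])

```text
t: 36.6
ee_pos: [0.4696, -0.0513, 0.1051]
orientation: [3.141, -0.0, 0.691]
contact_force: [-0.2, 0.3, -2.2]
gripper_width: 0.0536
gripper_force: 53.7
```

Request:
send_rows(series=[{"dx": -0.6,"dy": 0.57,"dz": 0,"spin": 0,"grip": -1},{"dx": -0.6,"dy": 0.57,"dz": 0,"spin": 0,"grip": -1},{"dx": -0.6,"dy": 0.57,"dz": 0,"spin": 0,"grip": -1},{"dx": -0.6,"dy": 0.57,"dz": 0,"spin": 0,"grip": -1},{"dx": -0.6,"dy": 0.57,"dz": 0,"spin": 0,"grip": -1}])

```text
t: 37.1
ee_pos: [0.4492, -0.2157, 0.1051]
orientation: [3.141, -0.0, 0.691]
contact_force: [0.8, -0.1, -2.0]
gripper_width: 0.0535
gripper_force: 53.7
```

Request:
send_rows(series=[{"dx": -0.6,"dy": 0.57,"dz": 0,"spin": 0,"grip": -1},{"dx": -0.6,"dy": 0.57,"dz": 0,"spin": 0,"grip": -1},{"dx": -0.58,"dy": 0.53,"dz": 0,"spin": 0,"grip": -1},{"dx": 0,"dy": 0,"dz": 0,"spin": -0.04,"grip": -1},{"dx": 0,"dy": 0,"dz": 0,"spin": -0.08,"grip": -1}])

```text
t: 37.6
ee_pos: [0.4368, -0.312, 0.1049]
orientation: [3.141, 0.0, 0.881]
contact_force: [0.3, 0.9, -2.5]
gripper_width: 0.0536
gripper_force: 53.7
```

Request:
send_rows(series=[{"dx": 0,"dy": 0,"dz": 0,"spin": -0.09,"grip": -1},{"dx": 0,"dy": 0,"dz": 0,"spin": -0.09,"grip": -1},{"dx": 0,"dy": 0,"dz": 0,"spin": -0.09,"grip": -1},{"dx": 0,"dy": 0,"dz": 0,"spin": -0.09,"grip": -1},{"dx": 0,"dy": 0,"dz": 0,"spin": -0.09,"grip": -1}])

```text
t: 38.1
ee_pos: [0.4372, -0.3111, 0.1051]
orientation: [3.141, 0.0, 1.592]
contact_force: [-0.2, -0.4, -2.0]
gripper_width: 0.0535
gripper_force: 53.7
```

Request:
send_rows(series=[{"dx": 0,"dy": 0,"dz": 0,"spin": -0.09,"grip": -1},{"dx": 0,"dy": 0,"dz": 0,"spin": -0.09,"grip": -1},{"dx": 0,"dy": 0,"dz": 0,"spin": -0.09,"grip": -1},{"dx": 0,"dy": 0,"dz": 0,"spin": -0.09,"grip": -1},{"dx": 0,"dy": 0,"dz": 0,"spin": -0.06,"grip": -1}])

```text
t: 38.6
ee_pos: [0.4372, -0.311, 0.105]
orientation: [-3.142, 0.0, 2.252]
contact_force: [0.7, -0.3, -2.0]
gripper_width: 0.0537
gripper_force: 53.7
```

Request:
send_rows(series=[{"dx": 0,"dy": 0,"dz": 0,"spin": 0,"grip": -1},{"dx": 0,"dy": 0,"dz": 0,"spin": 0,"grip": -1},{"dx": 0,"dy": 0,"dz": 0,"spin": 0,"grip": -1},{"dx": 0,"dy": 0,"dz": 0,"spin": 0,"grip": -1},{"dx": 0,"dy": 0,"dz": 0,"spin": 0,"grip": -1}])

```text
t: 39.1
ee_pos: [0.4374, -0.3112, 0.1043]
orientation: [-3.142, 0.0, 2.245]
contact_force: [0.6, -0.5, -1.3]
gripper_width: 0.0537
gripper_force: 53.7
```

```bash
python3 go.py .438 -.311 .0092 129.5; python3 - <<'E'
from h import *
c=capture("wrist"); cv2.imwrite("pics/w8.png",c['frame'][...,::-1])
E
```

```text
t 39.1 pos [ 0.4374 -0.3112  0.1043] yaw 128.7 w 0.0537 F [ 0.6 -0.5 -1.3] gf 53.7
spin -0.01
after spin: dx -0.01 dy 0.01 dz 2.38
no spin: dx -0.01 dy 0.01 dz 2.38
```

View pics/w8.png

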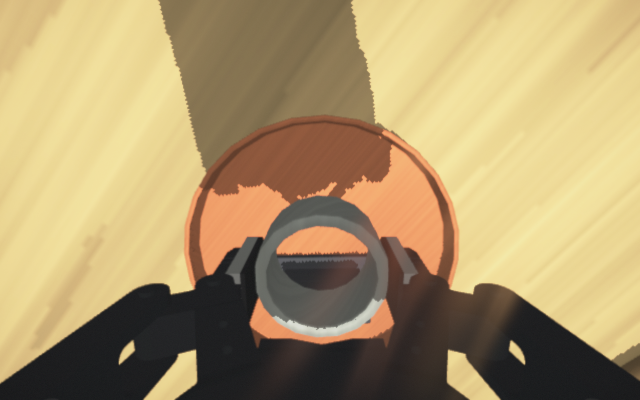

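The collar hangs at (322,265) over the pan. By the recorded poses its centre is 63 mm from mid-web across the web, which leaves about 20 mm to the bracket's foot. Lowering.

Request:
send_rows(series=[{"dx": 0,"dy": 0,"dz": 0.5,"spin": 0,"grip": -1},{"dx": 0,"dy": 0,"dz": 0.7,"spin": 0,"grip": -1},{"dx": 0,"dy": 0,"dz": 0.6,"spin": 0,"grip": -1},{"dx": 0,"dy": 0,"dz": 0.3,"spin": 0,"grip": -1},{"dx": 0,"dy": 0,"dz": 0.1,"spin": 0,"grip": -1}])

```text
t: 39.65
ee_pos: [0.4371, -0.311, 0.0153]
orientation: [-3.141, -0.002, 2.246]
contact_force: [-0.3, -0.1, -1.6]
gripper_width: 0.054
gripper_force: 53.7
```

Request:
send_rows(series=[{"dx": 0,"dy": 0,"dz": 0.05,"spin": 0,"grip": -1},{"dx": 0,"dy": 0,"dz": 0.03,"spin": 0,"grip": -1},{"dx": 0,"dy": 0,"dz": 0,"spin": 0,"grip": -1},{"dx": 0,"dy": 0,"dz": 0,"spin": 0,"grip": -1},{"dx": 0,"dy": 0,"dz": 0,"spin": 0,"grip": -1}])

```text
t: 40.15
ee_pos: [0.4376, -0.3114, 0.0136]
orientation: [3.141, 0.001, 2.246]
contact_force: [0.3, -0.1, -2.1]
gripper_width: 0.0535
gripper_force: 53.7
```

Request:
send_rows(series=[{"dx": 0,"dy": 0,"dz": 0.04,"spin": 0,"grip": -1},{"dx": 0,"dy": 0,"dz": 0.04,"spin": 0,"grip": -1},{"dx": 0,"dy": 0,"dz": 0.03,"spin": 0,"grip": -1},{"dx": 0,"dy": 0,"dz": 0,"spin": 0,"grip": -1},{"dx": 0,"dy": 0,"dz": 0,"spin": 0,"grip": -1}])

```text
t: 40.65
ee_pos: [0.4374, -0.3113, 0.0092]
orientation: [3.142, 0.0, 2.246]
contact_force: [-1.3, 0.8, 7.0]
gripper_width: 0.0537
gripper_force: 54.8
```

Floor contact. Releasing to about 66 mm (grip 0.55), rising, and moving back out of view.

Request:
send_rows(series=[{"dx": 0,"dy": 0,"dz": 0,"spin": 0,"grip": 0.55},{"dx": 0,"dy": 0,"dz": 0,"spin": 0,"grip": 0.55},{"dx": 0,"dy": 0,"dz": 0,"spin": 0,"grip": 0.55},{"dx": 0,"dy": 0,"dz": 0,"spin": 0,"grip": 0.55},{"dx": 0,"dy": 0,"dz": -0.1,"spin": 0,"grip": 0.55}])

```text
t: 41.15
ee_pos: [0.4372, -0.3111, 0.0124]
orientation: [-3.141, -0.001, 2.246]
contact_force: [-0.6, -0.1, 0.9]
gripper_width: 0.066
gripper_force: 0.0
```

Request:
send_rows(series=[{"dx": 0,"dy": 0,"dz": -0.4,"spin": 0,"grip": 0.55},{"dx": 0,"dy": 0,"dz": -0.8,"spin": 0,"grip": 0.55},{"dx": 0,"dy": 0,"dz": -0.9,"spin": 0,"grip": 0.55},{"dx": 0,"dy": 0,"dz": -0.9,"spin": 0,"grip": 1},{"dx": 0,"dy": 0,"dz": -0.9,"spin": 0,"grip": 1}])

```text
t: 41.65
ee_pos: [0.4372, -0.311, 0.1705]
orientation: [-3.142, 0.0, 2.246]
contact_force: [0.3, 0.3, -0.1]
gripper_width: 0.0852
gripper_force: 0.0
```

Request:
send_rows(series=[{"dx": -0.8,"dy": 0,"dz": -0.5,"spin": 0,"grip": 1},{"dx": -0.8,"dy": 0,"dz": -0.4,"spin": 0,"grip": 1},{"dx": -0.8,"dy": 0,"dz": 0,"spin": 0,"grip": 1},{"dx": -0.8,"dy": 0,"dz": 0,"spin": 0,"grip": 1},{"dx": 0,"dy": 0,"dz": 0,"spin": 0,"grip": 1}])

```text
t: 42.15
ee_pos: [0.5188, -0.4134, 0.2044]
orientation: [3.142, 0.001, 2.245]
contact_force: [-0.8, 1.2, -0.2]
gripper_width: 0.0852
gripper_force: 0.0
```

```bash
python3 go.py .438 -.311 .1 129.5; python3 - <<'E'
from h import *
c=capture("wrist"); d=capture("scene")
a=c['frame'][...,::-1][:,:,:]; b=d['frame'][...,::-1]
cv2.imwrite("pics/f1.png",np.vstack([cv2.resize(a,(480,300)),cv2.resize(b,(480,300))]))
cv2.imwrite("pics/f2.png",cv2.resize(b[210:390,330:570],(800,600)))
E
```

```text
t 42.15 pos [ 0.5188 -0.4134  0.2044] yaw 128.7 w 0.0852 F [-0.8  1.2 -0.2] gf 0.0
spin -0.01
after spin: dx 3.26 dy 0.07 dz 2.61
no spin: dx 3.26 dy 0.02 dz 2.61
```

View pics/f1.png

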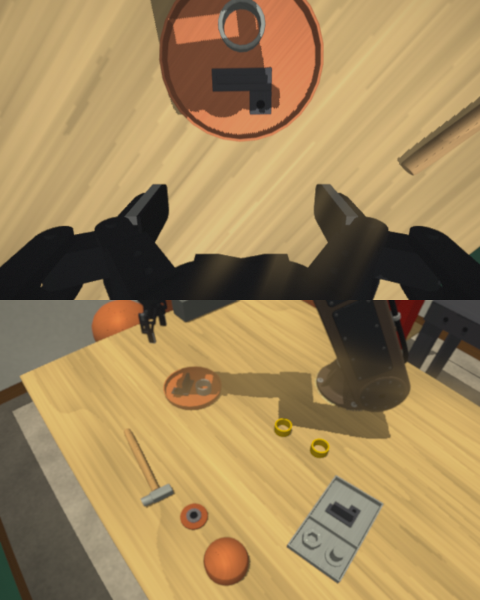

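View pics/f2.png

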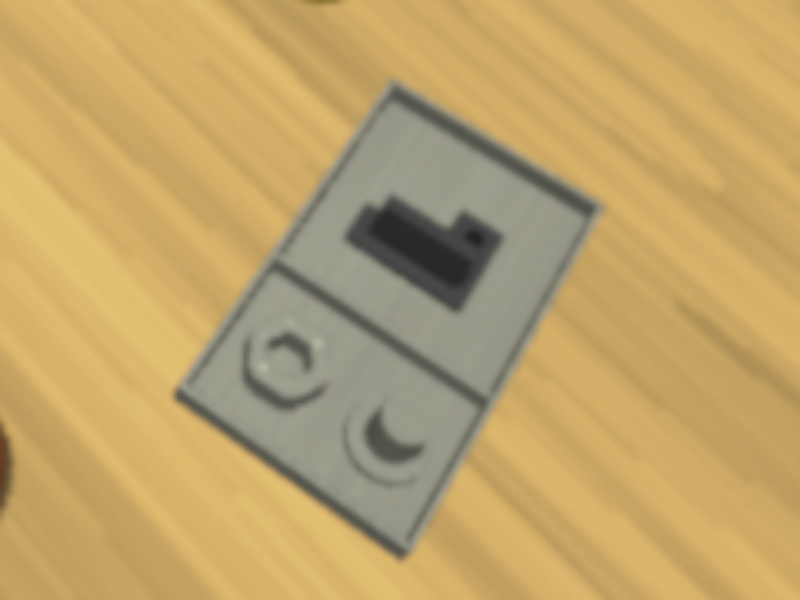

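The tray holds the left-hand bracket (425,250) in the wider part, and the nut (285,365) and stub (390,430) in the narrower. The pan holds the right-hand bracket and the collar, apart from each other. The bystanders have not moved and the robot is clear, so I am handing in.

```bash
python3 -c "
from cell import finish_job; print(finish_job())"
```

```text
the job is handed in; nothing more can be done
None
```

I handed the job in at about 42 s: both kits are made up as asked, and the last pictures show every part flat and apart in its container and the hammer, dome, disc and yellow rings where they were.

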